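# Put away the things on the counter over the washing machine

### The arm

A 6-joint arm with a two-finger parallel gripper is mounted at the origin on the work surface. World frame = base frame: x ahead of the robot, y to its left, z up, the work surface at z = 0. Lengths are in m, angles in rad, forces in N, time in s.
With the tool pointing down it reaches from about 0.375 to 0.75 m from the base axis. Payload 9 kg.
Tool frame: the origin (TCP) lies at the very end of the fingers, on their centre line; the grasp point (between the pads) lies 19 mm behind it; z points along the fingers, y is the direction in which the jaws open and shut (so a half turn about z gives the same grasp; the last joint's range is limited). The gripper opens to 85 mm and grips with 20 to 120 N. Pads are 22 mm wide; open, the fingers measure 114 mm over their backs; the gripper's body (76 mm by 85 mm) begins 54 mm behind the grasp point. The pads swing forward as they close: fully open they stand 13 mm farther back than shut.
Start: joints at [0.895, 0.104, 0.097, 1.564, 0, 1.353], TCP at [0.265, 0.538, 0.231] pointing down, gripper open.
Joint ranges: [-2.99, 2.99], [-0.84, 1.86], [-1.1, 1.16], [-1.84, 2.11], [-1.51, 1.56], [-3.14, 3.14]. Speed limits (rad/s): [2.22, 2.22, 2.57, 3.14, 3.14, 3.14].

### API

Orientations are given as a unit quaternion [w, x, y, z].
In Python, from station import get_state, viewer, arm gives the robot as it stands.
- The arm moves only by the shell command python3 -m pendant 'ROWS' [FORCE]. ROWS is JSON, a list of rows, each an object with "gripper": the opening, from 0 (shut) to 1 (fully open); "travel": the shift along the tool's x, y, z in cm, a list of three; "twist": the turn about the tool's z in rad. A call has 1 to 20 rows; each row is the pose to reach, as a shift and turn from the pose measured when the call began, along the tool's axes at that moment; what a row does not reach only later rows make up. A row lasts 1/10 s, in which the tool goes at most 50 mm and 8.59 degrees, less where a joint would pass 70% of its speed; a pose out of reach is approached as far as the arm can. A call with a gripper value outside its range is refused whole. The fingers move at their own pace and stop on an object; FORCE is the grip in N (left out, the last holds). Time passes only in rows, so rows that repeat a pose let the fingers close. It gives the time, the measured TCP pose, the force and the opening at its end, in the units of the state.
- get_state(): the state, without advancing time (a new reading comes with each control period).
- viewer.read_camera(name): name is "scene" or "top" or "wrist"; returns a dict with "image" (384x512x3 uint8, blue, green, red), "fx", "fy", "cx", "cy" (pixels), "extrinsics" (4x4, takes a point from camera to world coordinates). Camera axes: x right, y down, z forward; pixel columns grow to the right and rows downward; lengths in m; the calibration is good to about 2 mm. A picture is of the moment at which its call begins. There is no depth.
- arm.finish_job(): hands the job in, once; it reports no verdict.
The state is a dict: "t": time; "joints": joint angles; "qd": joint speeds; "tau": joint torques, N m; "tcp_pos": TCP position; "tool_rot": TCP orientation; "force": force on the tool from outside, world axes, zero at the start; "torque": the same for the moment, N m; "width": finger opening in m.
Only numpy, scipy, OpenCV 4.12 (cv2) and the standard library are available. Lean on these libraries where they do the work, as an engineer would, in place of code of your own. Each camera call takes 0.05 s, during which the arm holds its last target. There are 200 camera calls.

### The job

Tidy the counter: the three blue bottles go upright into the light three-bay caddy, one to a bay, the big one in the middle bay and let go before any small one goes in, since the caddy stands on a narrow foot and must neither tip nor be pushed about; then one small bottle in each end bay. At any time, lay the soap bar flat in the soap dish, lengthwise, and stand the loose jar in the empty bay of the wooden tray. Set each thing down gently rather than dropping it, and leave the mug and the tin alone.

Things in the scene. Friction and masses are not known exactly. Their poses are not given: they have to be found in the camera images.
- detergent: The big blue plastic bottle, 0.4 kg: round body 60 mm across up to height 80, shoulder tapering to height 92, then a straight white cap 34 mm across from 92 to 130 mm (its top). Best held by the cap. Origin at the centre of the underside, z up along its axis of symmetry. Stands upright.
- remover_a: One of two identical small blue plastic bottles, 0.15 kg: round body 42 mm across up to height 66, shoulder to height 74, then a straight white cap 28 mm across from 74 to 110 mm (its top). Best held by the cap. Either small bottle may go in either end bay. Origin at the centre of the underside, z up along its axis of symmetry. Stands upright.
- remover_b: The other small bottle, identical to remover_a. Origin at the centre of the underside, z up along its axis of symmetry. Stands upright.
- soap: Bar of tan soap, 80 long (its x) x 50 wide (its y) x 32 mm high, rounded edges, 0.14 kg, lying flat. Origin at the centre of its underside.
- jar: The loose storage jar: straight white ceramic cylinder 52 mm across up to height 58, then a cork-topped straight lid 51 mm across up to 78 mm (its top), 0.2 kg. Origin at the centre of the underside, z up along its axis of symmetry. Stands upright.
- caddy: Light loose white caddy, 0.16 kg, 80 (x) x 232 mm (y), three open bays in a row along y. Origin on the counter under its centre. Its foot is only 54 mm wide (y), 30 mm high: a small bottle alone in an end bay tips it. Bay floors 34 mm and wall tops 85 mm above the origin; walls 4 mm; bays about 72 x 72 mm inside, centred at x = 0, y = -76, 0, +76 mm.
- dish: Fixed white ceramic soap dish, 114 long (its x) x 84 mm wide (its y). Origin on the counter under its centre. Floor 5 mm above the origin, surrounded by a rim 6 mm wide whose top is 10 mm above the origin; inside 102 x 72 mm. The soap lies with its length along the dish's x, either way round.
- tray: Fixed wooden tray 84 (x) x 166 mm (y), two bays side by side along y. Origin on the counter under its centre. Walls and divider 5 mm thick, 30 mm high; floors 5 mm above the origin. The bay at y = +40 mm holds a fixed jar like the loose one (top at 83 mm); the bay centred at x = 0, y = -40 mm is empty, about 74 x 75 mm inside.
- mug: Bystander: blue ceramic mug 80 mm across, 90 mm high, handle at its +y. Origin at the centre of its underside. Leave alone.
- tin: Bystander: closed food tin 72 mm across, 105 mm high. Origin at the centre of its underside. Leave alone.
Mind the look-alikes: they are no part of the job. Leave any red or yellow look-alike of the jar alone.

How it is judged:
On the way, in this order (a step that is already met when the one before it is completed fails the run):
1. the big bottle stands in the middle bay of the caddy, let go, before any small bottle is in it (x of detergent in the frame of caddy between -0.015 and 0.015 m and y of detergent in the frame of caddy between -0.015 and 0.015 m and z of detergent in the frame of caddy between 0.028 and 0.042 m and angle between detergent's own z axis and vertical below 0.12 rad and contact force between the fingers and detergent below 0.1 N and horizontal distance between each of remover_a, remover_b and caddy above 0.12 m), for 0.2 s.
2. one small bottle stands in each end bay, let go ((((x of remover_a in the frame of caddy between -0.02 and 0.02 m and y of remover_a in the frame of caddy between 0.054 and 0.098 m and z of remover_a in the frame of caddy between 0.028 and 0.042 m and angle between remover_a's own z axis and vertical below 0.12 rad) and (x of remover_b in the frame of caddy between -0.02 and 0.02 m and y of remover_b in the frame of caddy between -0.098 and -0.054 m and z of remover_b in the frame of caddy between 0.028 and 0.042 m and angle between remover_b's own z axis and vertical below 0.12 rad)) or ((x of remover_a in the frame of caddy between -0.02 and 0.02 m and y of remover_a in the frame of caddy between -0.098 and -0.054 m and z of remover_a in the frame of caddy between 0.028 and 0.042 m and angle between remover_a's own z axis and vertical below 0.12 rad) and (x of remover_b in the frame of caddy between -0.02 and 0.02 m and y of remover_b in the frame of caddy between 0.054 and 0.098 m and z of remover_b in the frame of caddy between 0.028 and 0.042 m and angle between remover_b's own z axis and vertical below 0.12 rad))) and contact force between the fingers and remover_a below 0.1 N and contact force between the fingers and remover_b below 0.1 N), for 0.2 s.
At the end, for the whole second after the job is handed in: Big bottle upright on the floor of the caddy's middle bay, a small one in each end bay, caddy level (0.06 rad); soap flat in the dish (15 mm, 0.3 rad); jar upright in the tray's empty bay (15 mm); all released and at rest (all of step 2 and x of detergent in the frame of caddy between -0.015 and 0.015 m and y of detergent in the frame of caddy between -0.015 and 0.015 m and z of detergent in the frame of caddy between 0.028 and 0.042 m and angle between each of detergent, soap, jar's own z axis and vertical below 0.12 rad and x of soap in the frame of dish between -0.015 and 0.015 m and y of soap in the frame of dish between -0.015 and 0.015 m and z of soap in the frame of dish between 0 and 0.012 m and angle between the x axis of soap and the x axis of dish, either way round below 0.3 rad and x of jar in the frame of tray between -0.015 and 0.015 m and y of jar in the frame of tray between -0.055 and -0.025 m and z of jar in the frame of tray between 0 and 0.012 m and angle between caddy's own z axis and vertical below 0.06 rad and contact force between the fingers and detergent below 0.1 N and contact force between the fingers and soap below 0.1 N and contact force between the fingers and jar below 0.1 N and linear speed of each of detergent, remover_a, remover_b, soap, jar, caddy below 0.03 m/s); the robot touches nothing.
It fails at once if the caddy tips (more than 0.15 rad) (angle between caddy's own z axis and vertical above 0.15 rad).
It fails at once if the caddy is pushed about (more than 30 mm from its start) (distance of caddy from where it was at the start of the episode above 0.03 m).
It fails at once if the mug or the tin is moved more than 20 mm (distance of any of mug, tin from where it was at the start of the episode above 0.02 m).
It fails at once if a thing is dropped or flung: it moves faster than 0.6 m/s while the fingers do not hold it ((linear speed of detergent above 0.6 m/s and contact force between the fingers and detergent below 0.05 N) or (linear speed of remover_a above 0.6 m/s and contact force between the fingers and remover_a below 0.05 N) or (linear speed of remover_b above 0.6 m/s and contact force between the fingers and remover_b below 0.05 N) or (linear speed of soap above 0.6 m/s and contact force between the fingers and soap below 0.05 N) or (linear speed of jar above 0.6 m/s and contact force between the fingers and jar below 0.05 N)).
It also fails if it takes over 128 s, if anything falls off the work surface, if the arm or the gripper's body presses on something with over 40 N, if the wrist force passes 120 N, or if a joint passes its speed limit or range.

## Working session

There is one attempt and no reset: what is moved stays moved. The work goes in short steps, Python scripts to look and compute and a shell command to move; the robot and the scene stay as the last step left them, time stands still between calls to the robot, and variables do not carry over. Pictures are saved under pics/ and viewed, about 12 in all and at most 16, crops included, and the job is handed in when it is done.

```bash
mkdir -p pics; ls; python3 - <<'E'
from station import get_state, viewer
import cv2,numpy as np,json
print(get_state())
for n in("scene","top","wrist"):
    c=viewer.read_camera(n); cv2.imwrite(f"pics/{n}0.png",c["image"])
    print(n,c["fx"],c["fy"],c["cx"],c["cy"],np.round(c["extrinsics"],4).tolist())
E
```

```text
pics
{'t': 0.0, 'joints': array([ 8.95265842e-01,  1.04704759e-01,  9.64574769e-02,  1.56388370e+00,
       -1.93453944e-05,  1.35310202e+00]), 'qd': array([ 4.61415179e-04, -8.56193240e-04,  1.38379536e-03,  3.30647883e-05,
       -2.07227355e-03,  8.99430693e-04]), 'tau': array([-8.98394155e-04, -5.56933916e+01,  5.03646576e+01,  1.69368036e-02,
       -3.22729356e-04,  2.90143998e-05]), 'tcp_pos': array([0.26498614, 0.53794445, 0.23051263]), 'tool_rot': array([-2.79502792e-04,  2.26923911e-01,  9.73912261e-01, -6.06049744e-04]), 'force': array([ 0.40141494,  0.75064074, -0.29296762]), 'torque': array([-0.01675217,  0.02734287, -0.0126533 ]), 'width': 0.08554888318597532}
scene 378.5285875650673 378.5285875650673 253.54035812218189 191.19243978929325 [[-0.7178, 0.5934, -0.3642, 0.8584], [0.6962, 0.621, -0.3602, 0.3128], [0.0124, -0.5121, -0.8588, 0.7978], [0.0, 0.0, 0.0, 1.0]]
top 356.30669908000124 356.30669908000124 249.0586915735672 192.62938191553786 [[-0.0207, -0.9946, 0.1013, 0.4588], [-0.9998, 0.0208, 0.0008, -0.0164], [-0.0029, -0.1013, -0.9949, 0.9988], [0.0, 0.0, 0.0, 1.0]]
wrist 340.5252567223515 340.5252567223515 256.30549641566927 188.41889960785136 [[0.4411, 0.8482, 0.2934, 0.1899], [0.8975, -0.4163, -0.1458, 0.5757], [-0.0015, 0.3277, -0.9448, 0.373], [0.0, 0.0, 0.0, 1.0]]
```

```bash
python3 - <<'E'
import cv2
for n in("top","scene"):
    cv2.imwrite(f"pics/{n}0b.png",cv2.resize(cv2.imread(f"pics/{n}0.png"),(800,600),interpolation=cv2.INTER_CUBIC))
E
```

```text
(no output)
```

View pics/top0b.png

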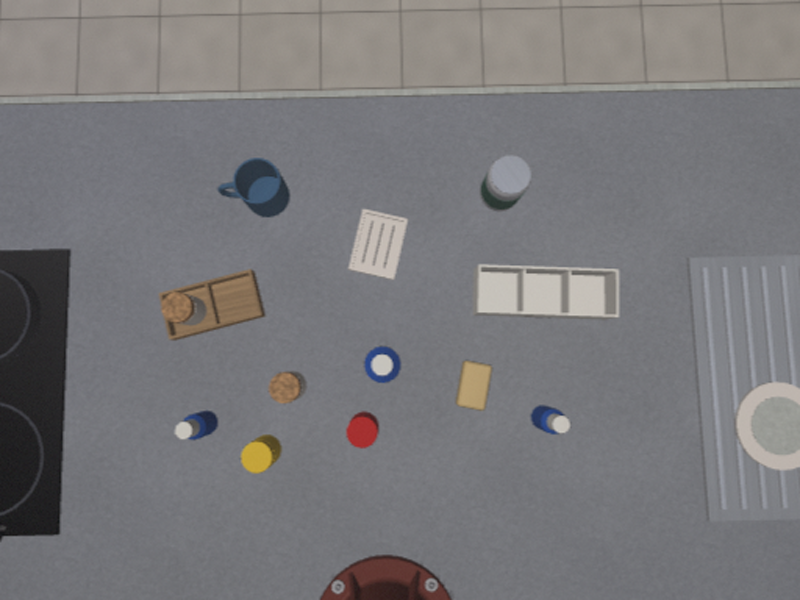

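View pics/scene0b.png

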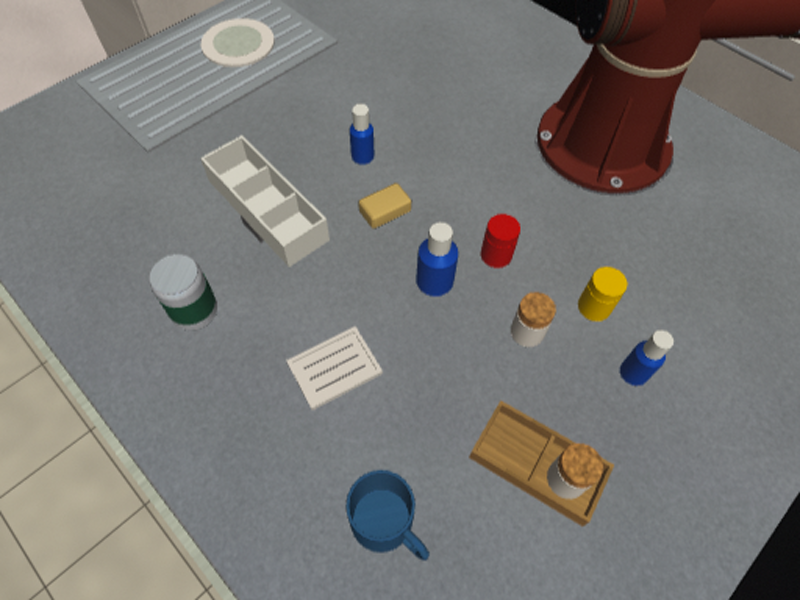

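Candidates in the top picture (800x600):
- **Big bottle:** (382,364).
- **Small bottles:** (185,429) and (560,424). The blue mug at (255,182) is a bystander.
- **Loose jar (white with cork):** (285,387). The fixed jar at (178,306), yellow (257,456) and red (362,430) are look-alikes.
- **Soap:** (475,385). **Dish:** (378,243). **Tray:** (213,304). **Caddy:** (547,291). **Tin:** (508,180).

Next I'll take enlarged crops for exact pixels.

```bash
python3 - <<'E'
import cv2,numpy as np
def crop(n,x0,y0,w,h,s,out):
    im=cv2.imread(f"pics/{n}0.png")[y0:y0+h,x0:x0+w]
    im=cv2.resize(im,None,fx=s,fy=s,interpolation=cv2.INTER_CUBIC)
    st=20
    for x in range(-(-x0//st)*st,x0+w,st):
        cv2.line(im,(int((x-x0+.5)*s),0),(int((x-x0+.5)*s),6),(0,255,255),1);cv2.putText(im,str(x),(int((x-x0+.5)*s)-10,16),0,.35,(0,255,255),1)
    for y in range(-(-y0//st)*st,y0+h,st):
        cv2.line(im,(0,int((y-y0+.5)*s)),(6,int((y-y0+.5)*s)),(0,255,255),1);cv2.putText(im,str(y),(8,int((y-y0+.5)*s)+4),0,.35,(0,255,255),1)
    cv2.imwrite(out,im)
crop("top",100,130,300,170,2.66,"pics/t1.png")
crop("scene",120,60,320,280,2.1,"pics/s1.png")
E
```

```text
(no output)
```

View pics/t1.png

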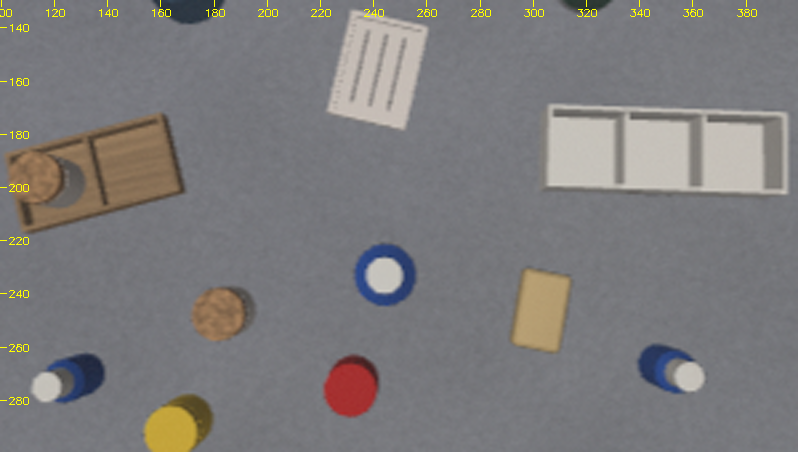

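View pics/s1.png

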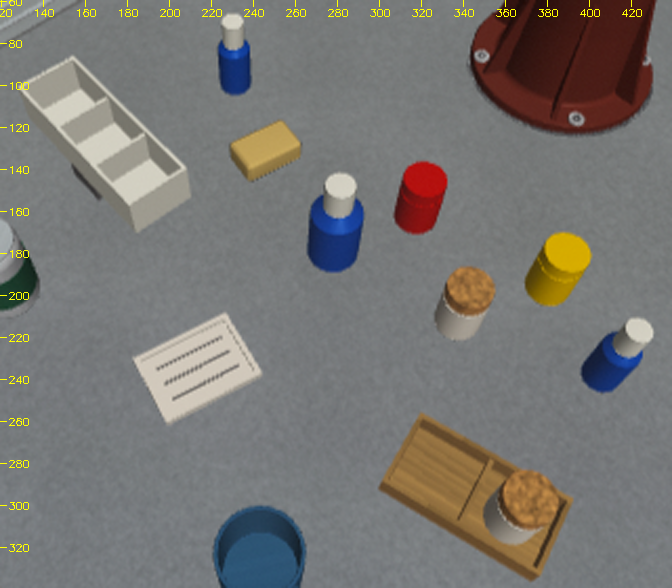

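```bash
cat > h.py <<'E'
import numpy as np, cv2
from station import get_state, viewer
def ray(c,px):
    E=np.array(c["extrinsics"]); d=E[:3,:3]@[(px[0]-c["cx"])/c["fx"],(px[1]-c["cy"])/c["fy"],1]
    return E[:3,3],d/np.linalg.norm(d)
def tri(c1,p1,c2,p2):
    (o1,d1),(o2,d2)=ray(c1,p1),ray(c2,p2)
    s=np.linalg.lstsq(np.c_[d1,-d2],o2-o1,rcond=None)[0]
    a,b=o1+s[0]*d1,o2+s[1]*d2
    return (a+b)/2,np.linalg.norm(a-b)
def atz(c,p,z):
    o,d=ray(c,p); return (o+d*(z-o[2])/d[2])
E
python3 - <<'E'
from h import *
T=viewer.read_camera("top");S=viewer.read_camera("scene")
t=lambda p:(p[0]/2.66+99.5,p[1]/2.66+129.5); s=lambda p:(p[0]/2.1+119.5,p[1]/2.1+59.5)
P={"det":((384,274),(341,182),.13),"rL":((46,386),(638,329),.11),"rR":((690,377),(233,22),.11),"jar":((219,313),(471,285),.078)}
Q={"soap":(((525,269),(250,167)),((571,277),(232,150)),((558,352),(282,122)),((513,343),(301,140)),.032),
"dish":(((352,12),(168,422)),((427,29),(134,358)),((404,129),(225,315)),((328,110),(260,374)),.01),
"tray":(((8,155),(533,578)),((163,114),(380,487)),((184,191),(422,416)),((28,232),(571,498)),.03),
"caddy":(((548,105),(135,208)),((787,114),(22,92)),((786,193),(74,58)),((544,188),(187,172)),.085)}
for k,(a,b,z) in P.items():
    x,e=tri(T,t(a),S,s(b)); print(k,x.round(4),round(e,4),"top@z",atz(T,t(a),z)[:2].round(4),"sc@z",atz(S,s(b),z)[:2].round(4))
for k,q in Q.items():
    z=q[-1];X=np.array([tri(T,t(a),S,s(b))[0] for a,b in q[:4]])
    A=np.array([atz(T,t(a),z)[:2] for a,b in q[:4]]);B=np.array([atz(S,s(b),z)[:2] for a,b in q[:4]])
    print(k,"tri",X.mean(0).round(4),"z",X[:,2].round(3))
    for n,C in(("top",A),("sc",B),("tri",X[:,:2])):
        e1=(C[0]+C[1]-C[2]-C[3])/2; e2=(C[0]+C[3]-C[1]-C[2])/2
        print("  ",n,C.mean(0).round(4),"lenx",np.linalg.norm(e1).round(4),"ang",np.degrees(np.arctan2(e1[1],e1[0])).round(1),"leny",np.linalg.norm(e2).round(4),"ang",np.degrees(np.arctan2(-e2[0],e2[1])).round(1))
E
```

```text
det [ 0.4518 -0.0027  0.1363] 0.0039 top@z [ 0.4505 -0.0011] sc@z [ 0.4491 -0.0072]
rL [0.3558 0.3096 0.1115] 0.0057 top@z [0.3541 0.3128] sc@z [0.3568 0.3074]
rR [ 0.3509 -0.2827  0.1075] 0.0033 top@z [ 0.3502 -0.2807] sc@z [ 0.3538 -0.2819]
jar [0.4169 0.1576 0.0804] 0.0029 top@z [0.4159 0.1593] sc@z [0.4164 0.156 ]
soap tri [ 0.411  -0.1599  0.0282] z [0.034 0.016 0.024 0.038]
   top [ 0.41   -0.1579] lenx 0.0757 ang -11.7 leny 0.0466 ang -11.7
   sc [ 0.414  -0.1586] lenx 0.0769 ang -8.4 leny 0.0364 ang -4.3
   tri [ 0.411  -0.1599] lenx 0.0752 ang -12.0 leny 0.0484 ang -13.1
dish tri [0.6667 0.0017 0.0084] z [0.008 0.01  0.007 0.009]
   top [0.6646 0.0035] lenx 0.1094 ang -14.2 leny 0.0824 ang -14.8
   sc [6.687e-01 4.000e-04] lenx 0.1099 ang -14.7 leny 0.083 ang -14.4
   tri [0.6667 0.0017] lenx 0.1099 ang -14.3 leny 0.0827 ang -14.7
tray tri [0.5614 0.2969 0.0177] z [0.017 0.013 0.017 0.024]
   top [0.559  0.2948] lenx 0.083 ang 15.4 leny 0.1642 ang 13.7
   sc [0.5671 0.2959] lenx 0.0878 ang 12.5 leny 0.1599 ang 14.4
   tri [0.5614 0.2969] lenx 0.0859 ang 14.6 leny 0.1634 ang 13.9
caddy tri [ 0.5655 -0.2788  0.0791] z [0.081 0.073 0.083 0.078]
   top [ 0.5641 -0.2763] lenx 0.0793 ang -4.6 leny 0.233 ang -2.9
   sc [ 0.5684 -0.2746] lenx 0.0767 ang 0.7 leny 0.2307 ang -3.1
   tri [ 0.5655 -0.2788] lenx 0.0779 ang -4.3 leny 0.2343 ang -2.9
```

```bash
cat >> h.py <<'E'
import pickle, sys
from scipy.spatial.transform import Rotation as R
def plan(x,y,z,yaw):
    """travel cm in tool axes, twist rad, for tool-down TCP x,y,z with tool y at yaw deg"""
    s=get_state(); q=s["tool_rot"]; M=R.from_quat([q[1],q[2],q[3],q[0]]).as_matrix()
    d=M.T@(np.array([x,y,z])-s["tcp_pos"])*100
    cur=np.arctan2(M[1,1],M[0,1]); tw=(cur-np.radians(yaw)+np.pi)%(2*np.pi)-np.pi
    print("t",round(s["t"],2),"tcp",s["tcp_pos"].round(4),"yaw",np.degrees(cur).round(1),"w",round(s["width"],4),"F",s["force"].round(1),"-> travel",d.round(2),"twist",tw.round(3),"rows>=",int(np.ceil(max(np.linalg.norm(d)/5,abs(tw)/.15))))
def snap(name,cam="wrist"):
    c=viewer.read_camera(cam); cv2.imwrite(f"pics/{name}.png",c["image"]); pickle.dump(c,open(f"{name}.pkl","wb")); return c
def ld(name): return pickle.load(open(f"{name}.pkl","rb"))
E
cat > plan.py <<'E'
from h import *
plan(*map(float,sys.argv[1:5]))
E
python3 plan.py .45 .34 .231 -3.5
```

```text
t 0.25 tcp [0.2651 0.5381 0.231 ] yaw 63.8 w 0.0855 F [0.9 0.7 0.2] -> travel [-25.34  -9.6   -0.  ] twist 1.174 rows>= 8
```

```bash
python3 -m pendant '[{"gripper":1,"travel":[-12,-5,0],"twist":0.6},{"gripper":1,"travel":[-12,-5,0],"twist":0.6},{"gripper":1,"travel":[-12,-5,0],"twist":0.6},{"gripper":1,"travel":[-12,-5,0],"twist":0.6},{"gripper":1,"travel":[-25.3,-9.6,0],"twist":1.174},{"gripper":1,"travel":[-25.3,-9.6,0],"twist":1.174},{"gripper":1,"travel":[-25.3,-9.6,0],"twist":1.174},{"gripper":1,"travel":[-25.3,-9.6,0],"twist":1.174},{"gripper":1,"travel":[-25.3,-9.6,0],"twist":1.174},{"gripper":1,"travel":[-25.3,-9.6,0],"twist":1.174},{"gripper":1,"travel":[-25.3,-9.6,0],"twist":1.174}]' 40; python3 -c "
from h import *
snap('w1');plan(.45,.2,.231,-3.5)"
```

```text
t: 1.35
tcp_pos: [0.449, 0.3408, 0.231]
tool_rot: [0.0, 0.727, 0.687, -0.0]
force: [0.7, -0.6, -0.3]
width: 0.0851
t 1.4 tcp [0.449  0.3409 0.231 ] yaw -3.3 w 0.0854 F [-0.4  0.9  0.6] -> travel [-1.406e+01  9.000e-01  1.000e-02] twist 0.004 rows>= 3
```

```bash
m='python3 -m pendant'; python3 -m pendant '[{"gripper":1,"travel":[-5,0.3,0],"twist":0},{"gripper":1,"travel":[-10,0.6,0],"twist":0},{"gripper":1,"travel":[-14,0.9,0],"twist":0},{"gripper":1,"travel":[-14,0.9,0],"twist":0},{"gripper":1,"travel":[-14,0.9,0],"twist":0},{"gripper":1,"travel":[-14,0.9,0],"twist":0}]' | sed -n 2p; python3 -c "
from h import *
snap('w2')"
python3 -m pendant '[{"gripper":1,"travel":[-5,0.3,0],"twist":0},{"gripper":1,"travel":[-10,0.6,0],"twist":0},{"gripper":1,"travel":[-14,0.9,0],"twist":0},{"gripper":1,"travel":[-14,0.9,0],"twist":0},{"gripper":1,"travel":[-14,0.9,0],"twist":0},{"gripper":1,"travel":[-14,0.9,0],"twist":0}]' | sed -n 2p; python3 -c "
from h import *
snap('w3')"
python3 -m pendant '[{"gripper":1,"travel":[-5,0.3,0],"twist":0},{"gripper":1,"travel":[-10,0.6,0],"twist":0},{"gripper":1,"travel":[-14,0.9,0],"twist":0},{"gripper":1,"travel":[-14,0.9,0],"twist":0},{"gripper":1,"travel":[-14,0.9,0],"twist":0},{"gripper":1,"travel":[-14,0.9,0],"twist":0}]' | sed -n 2p; python3 -c "
from h import *
snap('w4')"
python3 -m pendant '[{"gripper":1,"travel":[-5,0.3,0],"twist":0},{"gripper":1,"travel":[-10,0.6,0],"twist":0},{"gripper":1,"travel":[-14,0.9,0],"twist":0},{"gripper":1,"travel":[-14,0.9,0],"twist":0},{"gripper":1,"travel":[-14,0.9,0],"twist":0},{"gripper":1,"travel":[-14,0.9,0],"twist":0}]' | sed -n 2p; python3 - <<'E'
from h import *
snap('w5')
I=[cv2.imread(f"pics/w{i}.png") for i in(1,2,3,4)]
for n,i in zip((1,2,3,4),I):
    for x in range(0,512,50): cv2.putText(i,str(x),(x-8,9),0,.3,(0,255,255),1)
    for y in range(50,384,50): cv2.putText(i,str(y),(0,y+4),0,.3,(0,255,255),1)
v=lambda a:cv2.resize(a,(800,600),interpolation=cv2.INTER_CUBIC)
for n,i in zip((1,2,3,4),I): cv2.imwrite(f"pics/wv{n}.png",v(i))
E
```

```text
tcp_pos: [0.4498, 0.2016, 0.2312]
tcp_pos: [0.4511, 0.0627, 0.2311]
tcp_pos: [0.4528, -0.076, 0.2311]
tcp_pos: [0.4551, -0.2147, 0.2312]
```

View pics/wv4.png

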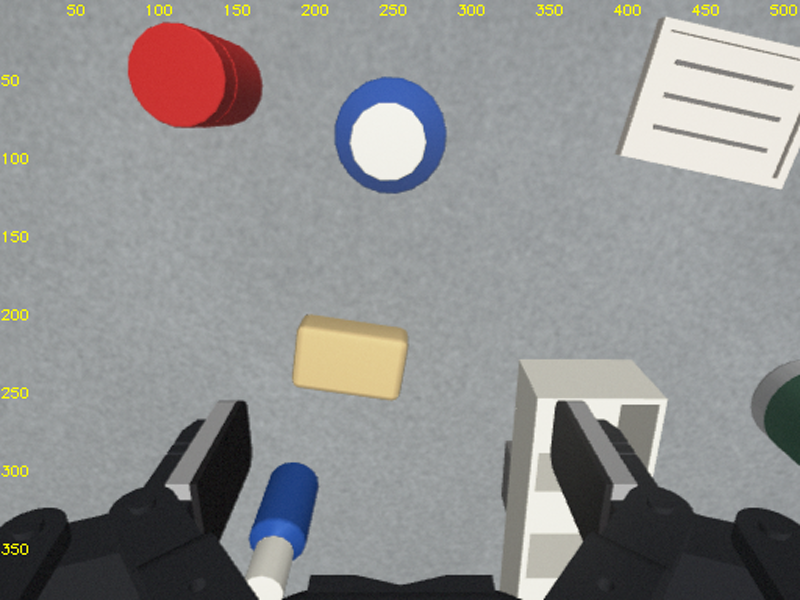

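View pics/wv2.png

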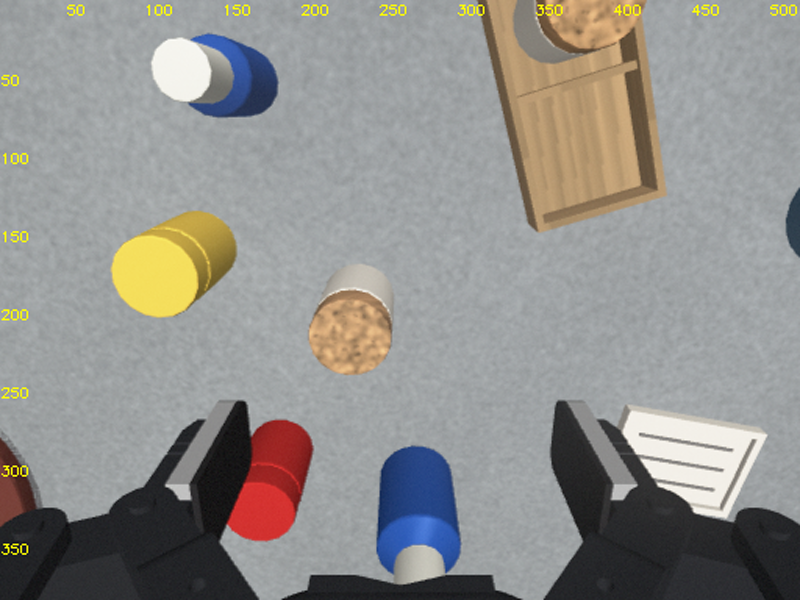

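```bash
python3 - <<'E'
from h import *
i=cv2.imread("pics/w5.png")
for x in range(0,512,50): cv2.putText(i,str(x),(x-8,9),0,.3,(0,255,255),1)
for y in range(50,384,50): cv2.putText(i,str(y),(0,y+4),0,.3,(0,255,255),1)
cv2.imwrite("pics/wv5.png",cv2.resize(i,(800,600),interpolation=cv2.INTER_CUBIC))
E
```

```text
(no output)
```

View pics/wv5.png

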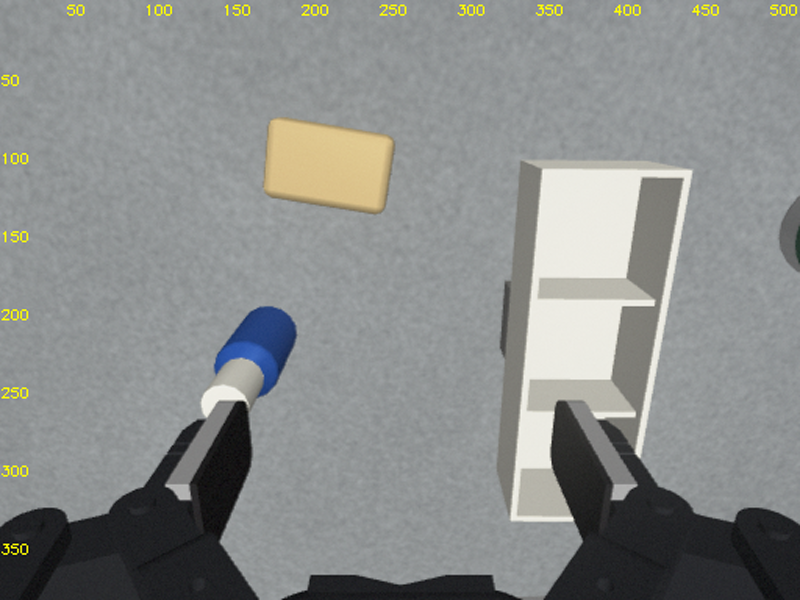

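View pics/wv1.png

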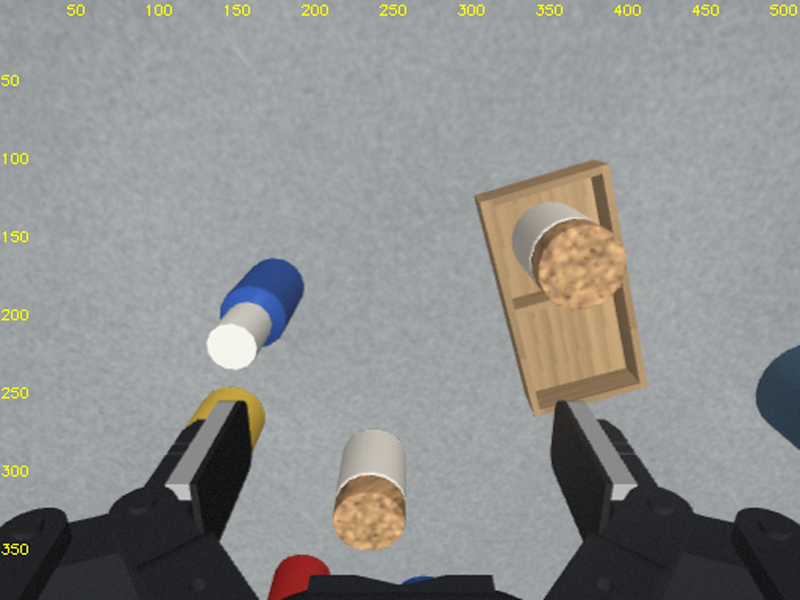

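```bash
python3 - <<'E'
from h import *
W={i:ld(f"w{i}") for i in range(1,6)}
n=lambda p:((p[0]+.5)/1.5625-.5,(p[1]+.5)/1.5625-.5)
def T(k,a,pa,b,pb,z):
    x,e=tri(W[a],n(pa),W[b],n(pb)); print(k,x.round(4),"e",e.round(4),"@z",atz(W[a],n(pa),z)[:2].round(4),atz(W[b],n(pb),z)[:2].round(4))
T("rL",1,(232,345),2,(181,69),.11)
T("jar",1,(370,515),2,(351,335),.078)
for p,q in zip([(271,123),(393,139),(379,213),(265,190)],[(301,327),(408,342),(397,399),(293,384)]): T("soap",5,p,4,q,.032)
T("cadA",5,(541,168),4,(537,399),.085);T("cadB",5,(691,170),4,(667,399),.085)
print("cadC",atz(W[5],n((512,521)),.085)[:2])
for p in [(539,299),(654,305),(528,411),(635,417)]: print("div",atz(W[5],n(p),.085)[:2].round(4))
for p in [(475,197),(608,162),(647,386),(534,415)]: print("tray",atz(W[1],n(p),.03).round(4))
T("trayE",1,(647,386),2,(665,195),.03);T("trayF",1,(534,415),2,(539,231),.03)
# detergent cap blobs, bright & unsaturated, surrounded by blue
for i,exp in((4,(248,91)),(3,(250,270))):
    im=W[i]["image"]; hsv=cv2.cvtColor(im,cv2.COLOR_BGR2HSV)
    m=((hsv[...,2]>215)&(hsv[...,1]<30)).astype(np.uint8)
    for c in cv2.findContours(m,0,2)[0]:
        if cv2.contourArea(c)>400: print(i,cv2.boundingRect(c),cv2.fitEllipse(c)[0],cv2.contourArea(c))
E
```

```text
rL [0.3555 0.3096 0.1083] e 0.0005 @z [0.3564 0.3104] [0.3558 0.3094]
jar [0.4172 0.1555 0.0682] e 0.0006 @z [0.4187 0.1642] [0.4182 0.1597]
soap [ 0.3787 -0.1337  0.0229] e 0.0013 @z [ 0.3801 -0.1336] [ 0.3814 -0.13  ]
soap [ 0.4545 -0.1467  0.0282] e 0.0009 @z [ 0.4541 -0.1466] [ 0.455 -0.145]
soap [ 0.4436 -0.1928  0.0273] e 0.0023 @z [ 0.4427 -0.192 ] [ 0.445  -0.1899]
soap [ 0.371  -0.1738  0.0322] e 0.0005 @z [ 0.3711 -0.1738] [ 0.3707 -0.174 ]
cadA [ 0.5324 -0.1623  0.0868] e 0.0004 @z [ 0.5327 -0.1625] [ 0.5331 -0.1634]
cadB [ 0.6127 -0.1673  0.0848] e 0.0007 @z [ 0.6122 -0.1673] [ 0.613  -0.1673]
cadC [ 0.52217077 -0.39467197]
div [ 0.5344 -0.2364]
div [ 0.6009 -0.2432]
div [ 0.5303 -0.3101]
div [ 0.5971 -0.3176]
tray [0.4991 0.37   0.03  ]
tray [0.5828 0.3873 0.03  ]
tray [0.6224 0.2263 0.03  ]
tray [0.5411 0.2065 0.03  ]
trayE [0.623  0.2252 0.028 ] e 0.0007 @z [0.6224 0.2263] [0.6217 0.2255]
trayF [0.5414 0.2064 0.0298] e 0.0005 @z [0.5411 0.2065] [0.5417 0.2064]
4 (332, 255, 95, 129) (376.4107360839844, 307.996826171875) 1908.0
4 (225, 66, 47, 49) (247.95529174804688, 90.0562515258789) 1751.0
4 (398, 11, 114, 110) (458.0137939453125, 68.98568725585938) 8651.0
3 (240, 248, 41, 35) (260.12786865234375, 264.80810546875) 1038.5
3 (389, 152, 122, 86) (448.2345886230469, 194.58953857421875) 6776.5
```

```bash
python3 - <<'E'
from h import *
W={i:ld(f"w{i}") for i in range(1,6)}
a=(247.96,90.06)
print(atz(W[4],a,.13))
i=W[3]["image"][225:325,190:330]
cv2.imwrite("pics/d3.png",cv2.resize(i,None,fx=5,fy=5,interpolation=cv2.INTER_CUBIC))
j=cv2.imread("pics/w3.png")
plan(.45,-.003,.231,-2.8)
E
```

```text
[ 0.45135324 -0.00386705  0.13      ]
t 4.0 tcp [ 0.4551 -0.2147  0.2313] yaw -2.8 w 0.0852 F [-0.5 -0.5  0.5] -> travel [21.12 -1.53  0.04] twist 0.001 rows>= 5
```

View pics/d3.png

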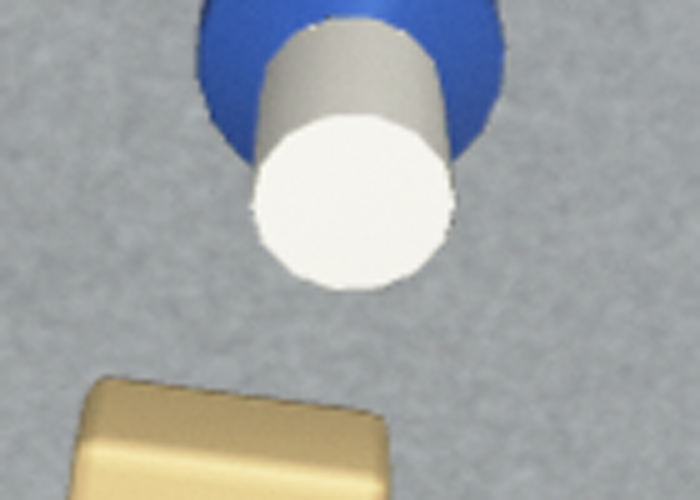

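```bash
python3 - <<'E'
from h import *
W={i:ld(f"w{i}") for i in range(1,6)}
x,e=tri(W[4],(247.96,90.06),W[3],(260.13,264.81));print(x,e, atz(W[3],(260.13,264.81),.13))
plan(.451,-.0035,.20,-2.8)
E
```

```text
[ 0.45139542 -0.00390308  0.12928558] 0.00012315581086794127 [ 0.45147156 -0.00345849  0.13      ]
t 4.0 tcp [ 0.4551 -0.2147  0.2313] yaw -2.8 w 0.0852 F [-0.5 -0.5  0.5] -> travel [21.07 -1.43  3.14] twist 0.001 rows>= 5
```

```bash
python3 -m pendant '[{"gripper":1,"travel":[5,-0.3,0],"twist":0},{"gripper":1,"travel":[10,-0.7,0],"twist":0},{"gripper":1,"travel":[15,-1,0],"twist":0},{"gripper":1,"travel":[20,-1.4,1],"twist":0},{"gripper":1,"travel":[21.05,-1.4,3.1],"twist":0},{"gripper":1,"travel":[21.05,-1.4,3.1],"twist":0},{"gripper":1,"travel":[21.05,-1.4,3.1],"twist":0}]'; python3 plan.py .4514 -.0037 .095 -2.8
```

```text
t: 4.7
tcp_pos: [0.451, -0.003, 0.2006]
tool_rot: [-0.0, 0.723, 0.691, -0.0]
force: [0.4, -0.6, -0.3]
width: 0.0853
t 4.7 tcp [ 0.451  -0.003   0.2006] yaw -2.6 w 0.0853 F [ 0.4 -0.6 -0.3] -> travel [-0.07  0.05 10.56] twist 0.003 rows>= 3
```

```bash
python3 -m pendant '[{"gripper":1,"travel":[-0.07,0.05,3],"twist":0},{"gripper":1,"travel":[-0.07,0.05,6],"twist":0},{"gripper":1,"travel":[-0.07,0.05,8.5],"twist":0},{"gripper":1,"travel":[-0.07,0.05,10],"twist":0},{"gripper":1,"travel":[-0.07,0.05,10.5],"twist":0},{"gripper":1,"travel":[-0.07,0.05,10.5],"twist":0},{"gripper":0,"travel":[-0.07,0.05,10.5],"twist":0},{"gripper":0,"travel":[-0.07,0.05,10.5],"twist":0},{"gripper":0,"travel":[-0.07,0.05,10.5],"twist":0},{"gripper":0,"travel":[-0.07,0.05,10.5],"twist":0},{"gripper":0,"travel":[-0.07,0.05,10.5],"twist":0},{"gripper":0,"travel":[-0.07,0.05,10.5],"twist":0},{"gripper":0,"travel":[-0.07,0.05,10.5],"twist":0},{"gripper":0,"travel":[-0.07,0.05,10.5],"twist":0},{"gripper":0,"travel":[-0.07,0.05,10.5],"twist":0}]' 50; python3 plan.py .567 -.281 .26 -2.8
```

```text
t: 6.2
tcp_pos: [0.4517, -0.0038, 0.0964]
tool_rot: [0.0, 0.723, 0.691, 0.0]
force: [-2.4, 0.4, 5.9]
width: 0.033
t 6.2 tcp [ 0.4517 -0.0038  0.0964] yaw -2.6 w 0.033 F [-2.4  0.4  5.9] -> travel [-27.16  12.8  -16.35] twist 0.003 rows>= 7
```

```bash
python3 -m pendant '[{"gripper":0,"travel":[0,0,-1],"twist":0},{"gripper":0,"travel":[0,0,-3],"twist":0},{"gripper":0,"travel":[0,0,-6],"twist":0},{"gripper":0,"travel":[0,0,-9],"twist":0},{"gripper":0,"travel":[-1,0.5,-11.5],"twist":0},{"gripper":0,"travel":[-3.5,1.6,-12.9],"twist":0},{"gripper":0,"travel":[-6.5,3.1,-12.9],"twist":0},{"gripper":0,"travel":[-9.5,4.5,-12.9],"twist":0},{"gripper":0,"travel":[-12.5,5.9,-12.9],"twist":0},{"gripper":0,"travel":[-15.5,7.3,-12.9],"twist":0},{"gripper":0,"travel":[-18.5,8.7,-12.9],"twist":0},{"gripper":0,"travel":[-21.5,10.1,-12.9],"twist":0},{"gripper":0,"travel":[-24,11.3,-12.9],"twist":0},{"gripper":0,"travel":[-26,12.2,-12.9],"twist":0},{"gripper":0,"travel":[-27,12.7,-12.9],"twist":0},{"gripper":0,"travel":[-27.16,12.8,-12.9],"twist":0},{"gripper":0,"travel":[-27.16,12.8,-12.9],"twist":0},{"gripper":0,"travel":[-27.16,12.8,-12.9],"twist":0}]'; python3 - <<'E'
from h import *
c=snap("p1")
i=c["image"].copy()
for x in range(0,512,50): cv2.putText(i,str(x),(x-8,9),0,.3,(0,0,255),1)
for y in range(50,384,50): cv2.putText(i,str(y),(0,y+4),0,.3,(0,0,255),1)
cv2.imwrite("pics/p1v.png",cv2.resize(i,(800,600),interpolation=cv2.INTER_CUBIC))
plan(.567,-.281,.1354,-2.8)
E
```

```text
t: 8.0
tcp_pos: [0.5669, -0.2799, 0.2257]
tool_rot: [-0.0, 0.723, 0.691, 0.0]
force: [-0.0, 0.8, -4.4]
width: 0.0327
t 8.05 tcp [ 0.5669 -0.2799  0.2258] yaw -2.6 w 0.0331 F [ 0.7 -0.6 -3.7] -> travel [-0.11  0.01  9.04] twist 0.004 rows>= 2
```

View pics/p1v.png

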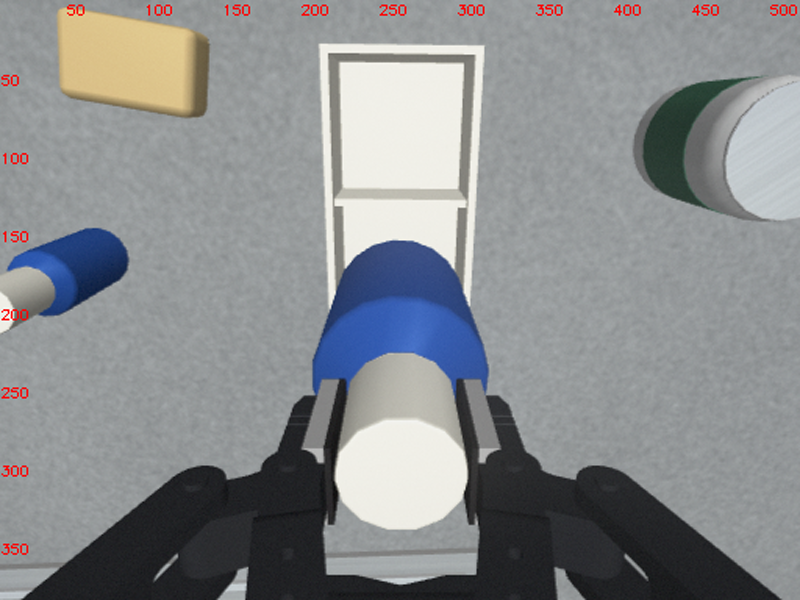

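```bash
python3 - <<'E'
from h import *
c=ld("p1"); n=lambda p:((p[0]+.5)/1.5625-.5,(p[1]+.5)/1.5625-.5)
A,B=[atz(c,n(p),.085)[:2] for p in((320,45),(484,46))];print(A,B,(A+B)/2-.116*np.array([.0488,.9988]))
print(atz(c,n((400,474)),.1639+.0957)[:2], "ang",np.degrees(np.arctan2(*(B-A)[::-1])))
plan(.567,-.281,.1314,-2.8)
E
```

```text
[ 0.53360801 -0.16369326] [ 0.61297709 -0.1676373 ] [ 0.56763175 -0.28152608]
[ 0.56751336 -0.27912641] ang -2.844826234208353
t 8.05 tcp [ 0.5669 -0.2799  0.2258] yaw -2.6 w 0.0331 F [ 0.7 -0.6 -3.7] -> travel [-0.11  0.01  9.44] twist 0.004 rows>= 2
```

```bash
python3 -m pendant '[{"gripper":0,"travel":[-0.13,0.05,1],"twist":0},{"gripper":0,"travel":[-0.13,0.05,3],"twist":0},{"gripper":0,"travel":[-0.13,0.05,5],"twist":0},{"gripper":0,"travel":[-0.13,0.05,6.5],"twist":0},{"gripper":0,"travel":[-0.13,0.05,7.5],"twist":0},{"gripper":0,"travel":[-0.13,0.05,8.2],"twist":0},{"gripper":0,"travel":[-0.13,0.05,8.7],"twist":0},{"gripper":0,"travel":[-0.13,0.05,9.1],"twist":0},{"gripper":0,"travel":[-0.13,0.05,9.3],"twist":0},{"gripper":0,"travel":[-0.13,0.05,9.3],"twist":0},{"gripper":0,"travel":[-0.13,0.05,9.3],"twist":0}]'; python3 plan.py .5674 -.2812 .1304 -2.8
```

```text
t: 9.15
tcp_pos: [0.5676, -0.2814, 0.1333]
tool_rot: [0.0, 0.723, 0.691, 0.0]
force: [0.9, 0.3, -4.5]
width: 0.0324
t 9.15 tcp [ 0.5676 -0.2814  0.1333] yaw -2.6 w 0.0324 F [ 0.9  0.3 -4.5] -> travel [ 0.02 -0.02  0.29] twist 0.004 rows>= 1
```

```bash
python3 -m pendant '[{"gripper":0,"travel":[0,0,0.1],"twist":0},{"gripper":0,"travel":[0,0,0.2],"twist":0},{"gripper":0,"travel":[0,0,0.28],"twist":0},{"gripper":0,"travel":[0,0,0.28],"twist":0},{"gripper":0,"travel":[0,0,0.28],"twist":0}]' | egrep 'pos|force'
```

```text
tcp_pos: [0.5676, -0.2814, 0.1305]
force: [-0.4, -0.5, -2.3]
```

Contact is starting (force went from -4.5 to -2.3). Opening now.

```bash
python3 -m pendant '[{"gripper":0.5,"travel":[0,0,0.04],"twist":0},{"gripper":0.6,"travel":[0,0,0.04],"twist":0},{"gripper":0.8,"travel":[0,0,0.04],"twist":0},{"gripper":1,"travel":[0,0,0.04],"twist":0},{"gripper":1,"travel":[0,0,0.04],"twist":0},{"gripper":1,"travel":[0,0,0.04],"twist":0},{"gripper":1,"travel":[0,0,0.04],"twist":0},{"gripper":1,"travel":[0,0,-2],"twist":0},{"gripper":1,"travel":[0,0,-5],"twist":0},{"gripper":1,"travel":[0,0,-9],"twist":0},{"gripper":1,"travel":[0,0,-11],"twist":0},{"gripper":1,"travel":[0,0,-11],"twist":0}]' ; python3 - <<'E'
from h import *
snap("p2");plan(.352,-.232,.241,-2.8)
E
```

```text
t: 10.85
tcp_pos: [0.5687, -0.2824, 0.2447]
tool_rot: [0.003, 0.723, 0.691, 0.001]
force: [-0.4, -0.4, 0.8]
width: 0.0858
t 10.9 tcp [ 0.5682 -0.2819  0.2422] yaw -2.6 w 0.0858 F [ 0.4 -0.4 -1.4] -> travel [  4.01 -21.82   0.03] twist 0.004 rows>= 5
```

```bash
python3 -m pendant '[{"gripper":1,"travel":[0.8,-4,0],"twist":0},{"gripper":1,"travel":[1.6,-8,0],"twist":0},{"gripper":1,"travel":[2.4,-12,0],"twist":0},{"gripper":1,"travel":[3,-16,0],"twist":0},{"gripper":1,"travel":[4,-20,0],"twist":0},{"gripper":1,"travel":[4,-21.8,0],"twist":0},{"gripper":1,"travel":[4,-21.8,0],"twist":0},{"gripper":1,"travel":[4,-21.8,0],"twist":0}]' | sed -n 2p;python3 -c "
from h import *
snap('r1')"; python3 -m pendant '[{"gripper":1,"travel":[-4,0,0],"twist":0},{"gripper":1,"travel":[-8,0,0],"twist":0},{"gripper":1,"travel":[-11,0,0],"twist":0},{"gripper":1,"travel":[-11,0,0],"twist":0},{"gripper":1,"travel":[-11,0,0],"twist":0}]' | sed -n 2p; python3 - <<'E'
from h import *
snap('r2')
for k in("r1","r2","p2"):
    c=ld(k);im=c["image"]; hsv=cv2.cvtColor(im,cv2.COLOR_BGR2HSV)
    m=((hsv[...,2]>215)&(hsv[...,1]<30)).astype(np.uint8)
    for q in cv2.findContours(m,0,2)[0]:
        if cv2.contourArea(q)>400:
            e=cv2.fitEllipse(q); print(k,cv2.boundingRect(q),np.round(e[0],1),np.round(e[1],1),atz(c,e[0],.11).round(4),atz(c,e[0],.164).round(4))
I=np.hstack([cv2.imread(f"pics/{k}.png")[:, 100:420] for k in("p2","r1","r2")])
cv2.imwrite("pics/m1.png",cv2.resize(I,(800,320)))
E
```

```text
tcp_pos: [0.3521, -0.2321, 0.2404]
tcp_pos: [0.3478, -0.342, 0.2395]
r1 (243, 218, 30, 28) [257.8 231.5] [26.5 29.1] [ 0.3523 -0.2827  0.11  ] [ 0.3531 -0.2559  0.164 ]
r1 (422, 80, 90, 230) [470. 247.] [ 73.5 312.7] [ 0.5434 -0.3072  0.11  ] [ 0.5063 -0.2755  0.164 ]
r2 (212, 349, 87, 22) [254.4 359.6] [18.3 75. ] [ 0.3381 -0.5368  0.11  ] [ 0.3409 -0.4813  0.164 ]
r2 (241, 88, 34, 35) [257.4 105.2] [33.2 34.2] [ 0.3522 -0.283   0.11  ] [ 0.3522 -0.2779  0.164 ]
r2 (440, 0, 72, 215) [477.1 144.5] [ 51. 288.] [ 0.5287 -0.322   0.11  ] [ 0.4936 -0.3092  0.164 ]
p2 (0, 173, 19, 29) [  2.6 187. ] [25.5 33.5] [ 0.3527 -0.283   0.11  ] [ 0.3956 -0.2662  0.164 ]
p2 (204, 27, 99, 248) [252.5 102.7] [ 93.5 519. ] [ 0.5699 -0.2223  0.11  ] [ 0.5704 -0.2173  0.164 ]
```

View pics/m1.png

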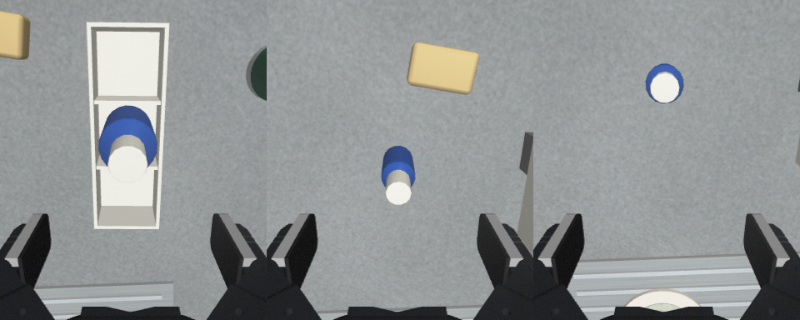

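```bash
python3 plan.py .3523 -.2829 .077 -2.8
```

```text
t 12.3 tcp [ 0.3479 -0.3415  0.2399] yaw -2.6 w 0.0854 F [-0.3  0.3 -0.1] -> travel [ 5.87  0.14 16.29] twist 0.004 rows>= 4
```

```bash
python3 -m pendant '[{"gripper":1,"travel":[3,0.1,2],"twist":0},{"gripper":1,"travel":[5.87,0.14,5],"twist":0},{"gripper":1,"travel":[5.87,0.14,6],"twist":0},{"gripper":1,"travel":[5.87,0.14,9],"twist":0},{"gripper":1,"travel":[5.87,0.14,12],"twist":0},{"gripper":1,"travel":[5.87,0.14,14.5],"twist":0},{"gripper":1,"travel":[5.87,0.14,15.8],"twist":0},{"gripper":1,"travel":[5.87,0.14,16.3],"twist":0},{"gripper":1,"travel":[5.87,0.14,16.3],"twist":0},{"gripper":1,"travel":[5.87,0.14,16.3],"twist":0},{"gripper":0,"travel":[5.87,0.14,16.3],"twist":0},{"gripper":0,"travel":[5.87,0.14,16.3],"twist":0},{"gripper":0,"travel":[5.87,0.14,16.3],"twist":0},{"gripper":0,"travel":[5.87,0.14,16.3],"twist":0},{"gripper":0,"travel":[5.87,0.14,16.3],"twist":0},{"gripper":0,"travel":[5.87,0.14,16.3],"twist":0},{"gripper":0,"travel":[5.87,0.14,16.3],"twist":0},{"gripper":0,"travel":[5.87,0.14,16.3],"twist":0},{"gripper":0,"travel":[5.87,0.14,16.3],"twist":0}]' 40; python3 plan.py .5637 -.3571 .26 -2.8
```

```text
t: 14.2
tcp_pos: [0.3523, -0.2831, 0.0772]
tool_rot: [0.001, 0.723, 0.691, 0.001]
force: [-2.0, 0.2, 6.1]
width: 0.0272
t 14.2 tcp [ 0.3523 -0.2831  0.0772] yaw -2.6 w 0.0272 F [-2.   0.2  6.1] -> travel [ -6.45  21.49 -18.23] twist 0.004 rows>= 6
```

```bash
python3 -m pendant '[{"gripper":0,"travel":[0,0,-1],"twist":0},{"gripper":0,"travel":[0,0,-3],"twist":0},{"gripper":0,"travel":[0,0,-6],"twist":0},{"gripper":0,"travel":[-1,0,-9],"twist":0},{"gripper":0,"travel":[-2.5,0.5,-11.5],"twist":0},{"gripper":0,"travel":[-4.5,2,-12.2],"twist":0},{"gripper":0,"travel":[-6,4.5,-12.2],"twist":0},{"gripper":0,"travel":[-6.45,7.5,-12.2],"twist":0},{"gripper":0,"travel":[-6.45,10.5,-12.2],"twist":0},{"gripper":0,"travel":[-6.45,13.5,-12.2],"twist":0},{"gripper":0,"travel":[-6.45,16.5,-12.2],"twist":0},{"gripper":0,"travel":[-6.45,19,-12.2],"twist":0},{"gripper":0,"travel":[-6.45,20.8,-12.2],"twist":0},{"gripper":0,"travel":[-6.45,21.5,-12.2],"twist":0},{"gripper":0,"travel":[-6.45,21.5,-12.2],"twist":0},{"gripper":0,"travel":[-6.45,21.5,-12.2],"twist":0}]'; python3 - <<'E'
from h import *
c=snap("p3")
i=c["image"].copy()
for x in range(0,512,50): cv2.putText(i,str(x),(x-8,9),0,.3,(0,0,255),1)
for y in range(50,384,50): cv2.putText(i,str(y),(0,y+4),0,.3,(0,0,255),1)
cv2.imwrite("pics/p3v.png",cv2.resize(i,(800,600),interpolation=cv2.INTER_CUBIC))
plan(.5637,-.3571,.1112,-2.8)
E
```

```text
t: 15.8
tcp_pos: [0.5633, -0.3571, 0.1998]
tool_rot: [0.001, 0.723, 0.691, 0.001]
force: [0.4, -0.4, -2.1]
width: 0.0267
t 15.85 tcp [ 0.5632 -0.3572  0.1999] yaw -2.6 w 0.0269 F [-0.2 -0.3 -1.3] -> travel [0.02 0.04 8.87] twist 0.004 rows>= 2
```

View pics/p3v.png

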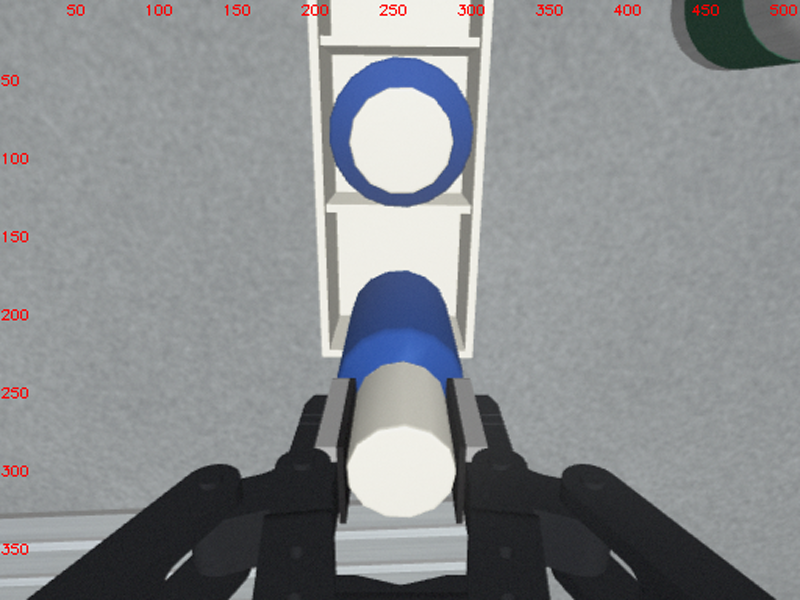

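```bash
python3 -c "
from h import *
c=ld('p3'); n=lambda p:((p[0]+.5)/1.5625-.5,(p[1]+.5)/1.5625-.5)
print([atz(c,n(p),.085)[:2].round(4) for p in((322,357),(472,357))],atz(c,n((402,140)),.164).round(4),atz(c,n((401,471)),.2328)[:2].round(4))"
python3 -m pendant '[{"gripper":0,"travel":[0.1,0.05,1],"twist":0},{"gripper":0,"travel":[0.1,0.05,3],"twist":0},{"gripper":0,"travel":[0.1,0.05,5],"twist":0},{"gripper":0,"travel":[0.1,0.05,6.5],"twist":0},{"gripper":0,"travel":[0.1,0.05,7.5],"twist":0},{"gripper":0,"travel":[0.1,0.05,8.2],"twist":0},{"gripper":0,"travel":[0.1,0.05,8.6],"twist":0},{"gripper":0,"travel":[0.1,0.05,8.75],"twist":0},{"gripper":0,"travel":[0.1,0.05,8.75],"twist":0},{"gripper":0,"travel":[0.1,0.05,8.75],"twist":0}]'
```

```text
[array([ 0.5205, -0.3949]), array([ 0.6004, -0.3985])] [ 0.5678 -0.2815  0.164 ] [ 0.5641 -0.3561]
t: 16.85
tcp_pos: [0.5642, -0.3566, 0.1131]
tool_rot: [0.001, 0.723, 0.691, 0.001]
force: [0.5, -0.4, -1.3]
width: 0.0267
```

```bash
python3 -m pendant '[{"gripper":0,"travel":[0,0,0.08],"twist":0},{"gripper":0,"travel":[0,0,0.15],"twist":0},{"gripper":0,"travel":[0,0,0.18],"twist":0},{"gripper":0,"travel":[0,0,0.18],"twist":0},{"gripper":0.2,"travel":[0,0,0.18],"twist":0},{"gripper":0.5,"travel":[0,0,0.18],"twist":0},{"gripper":0.8,"travel":[0,0,0.18],"twist":0},{"gripper":1,"travel":[0,0,0.18],"twist":0},{"gripper":1,"travel":[0,0,0.18],"twist":0},{"gripper":1,"travel":[0,0,0.18],"twist":0},{"gripper":1,"travel":[0,0,0.18],"twist":0},{"gripper":1,"travel":[0,0,-2],"twist":0},{"gripper":1,"travel":[0,0,-5],"twist":0},{"gripper":1,"travel":[0,0,-9],"twist":0},{"gripper":1,"travel":[0,0,-12],"twist":0},{"gripper":1,"travel":[0,0,-12],"twist":0},{"gripper":1,"travel":[0,0,-12],"twist":0}]' ; python3 - <<'E'
from h import *
c=snap("p4");hsv=cv2.cvtColor(c["image"],cv2.COLOR_BGR2HSV)
m=((hsv[...,2]>215)&(hsv[...,1]<30)).astype(np.uint8)
for q in cv2.findContours(m,0,2)[0]:
    if cv2.contourArea(q)>300:
        e=cv2.fitEllipse(q); print(cv2.boundingRect(q),atz(c,e[0],.144).round(4),atz(c,e[0],.164).round(4))
plan(.356,.35,.233,-2.8)
E
```

```text
t: 18.55
tcp_pos: [0.5642, -0.3567, 0.2337]
tool_rot: [0.002, 0.723, 0.691, 0.001]
force: [-0.4, 0.0, -0.5]
width: 0.0854
(213, 124, 82, 67) [ 0.5647 -0.3292  0.144 ] [ 0.565  -0.3243  0.164 ]
(228, 59, 54, 57) [ 0.5674 -0.2824  0.144 ] [ 0.5675 -0.2815  0.164 ]
(216, 39, 77, 29) [ 0.568  -0.2674  0.144 ] [ 0.568  -0.2678  0.164 ]
(210, 0, 89, 35) [ 0.5681 -0.2407  0.144 ] [ 0.5681 -0.2434  0.164 ]
(202, 0, 105, 213) [ 0.5672 -0.2712  0.144 ] [ 0.5673 -0.2712  0.164 ]
t 18.6 tcp [ 0.5637 -0.3563  0.2323] yaw -2.6 w 0.0853 F [-0.4  0.9 -0. ] -> travel [ 69.62 -23.95  -0.15] twist 0.004 rows>= 15
```

```bash
python3 plan.py .412 -.162 .15 78; python3 plan.py .412 -.162 .15 -2.8
```

```text
t 18.6 tcp [ 0.5637 -0.3563  0.2323] yaw -2.6 w 0.0853 F [-0.4  0.9 -0. ] -> travel [ 18.73 -16.05   8.19] twist -1.407 rows>= 10
t 18.6 tcp [ 0.5637 -0.3563  0.2323] yaw -2.6 w 0.0853 F [-0.4  0.9 -0. ] -> travel [ 18.73 -16.05   8.19] twist 0.004 rows>= 6
```

```bash
python3 -m pendant '[{"gripper":1,"travel":[0,-4,0],"twist":-0.14},{"gripper":1,"travel":[2,-8,0],"twist":-0.28},{"gripper":1,"travel":[5,-11,0],"twist":-0.42},{"gripper":1,"travel":[8,-13.5,0],"twist":-0.56},{"gripper":1,"travel":[11,-15,0],"twist":-0.7},{"gripper":1,"travel":[14,-16,0],"twist":-0.84},{"gripper":1,"travel":[17,-16.05,2],"twist":-0.98},{"gripper":1,"travel":[18.7,-16.05,4],"twist":-1.12},{"gripper":1,"travel":[18.7,-16.05,6],"twist":-1.26},{"gripper":1,"travel":[18.7,-16.05,8],"twist":-1.4},{"gripper":1,"travel":[18.7,-16.05,8],"twist":-1.407},{"gripper":1,"travel":[18.7,-16.05,8],"twist":-1.407},{"gripper":1,"travel":[18.7,-16.05,8],"twist":-1.407}]'; python3 - <<'E'
from h import *
c=snap("so");hsv=cv2.cvtColor(c["image"],cv2.COLOR_BGR2HSV)
m=((hsv[...,0]>12)&(hsv[...,0]<30)&(hsv[...,1]>60)&(hsv[...,2]>200)).astype(np.uint8)
for q in cv2.findContours(m,0,2)[0]:
    if cv2.contourArea(q)>600:
        b=cv2.boxPoints(cv2.minAreaRect(q)); w=np.array([atz(c,p,.031)[:2] for p in b]); print(cv2.boundingRect(q),w.round(4).tolist(),w.mean(0).round(4))
plan(.412,-.162,.004,78)
i=c["image"].copy()
cv2.imwrite("pics/sov.png",i)
E
```

```text
t: 19.9
tcp_pos: [0.4122, -0.1626, 0.1525]
tool_rot: [0.001, 0.106, 0.994, -0.0]
force: [-0.3, -0.2, 0.2]
width: 0.0856
(230, 131, 57, 89) [[0.3697, -0.1739], [0.3788, -0.1315], [0.4521, -0.1451], [0.4422, -0.1914]] [ 0.4107 -0.1605]
t 19.95 tcp [ 0.4124 -0.1627  0.1527] yaw 77.9 w 0.0853 F [0.5 0.1 0. ] -> travel [ 0.1   0.06 14.87] twist -0.002 rows>= 3
```

View pics/sov.png

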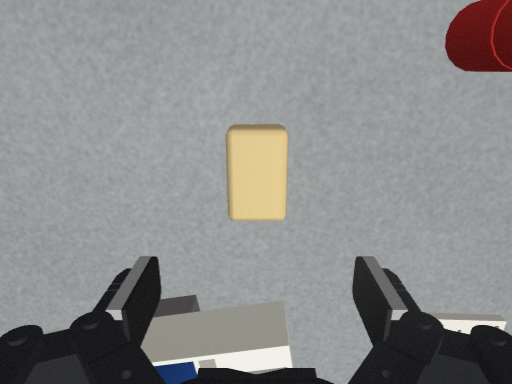

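```bash
python3 -m pendant '[{"gripper":1,"travel":[0.1,0.1,4],"twist":0},{"gripper":1,"travel":[0.1,0.1,8],"twist":0},{"gripper":1,"travel":[0.1,0.1,11.5],"twist":0},{"gripper":1,"travel":[0.1,0.1,13.5],"twist":0},{"gripper":1,"travel":[0.1,0.1,14.5],"twist":0},{"gripper":1,"travel":[0.1,0.1,14.8],"twist":0},{"gripper":1,"travel":[0.1,0.1,14.8],"twist":0},{"gripper":0.3,"travel":[0.1,0.1,14.8],"twist":0},{"gripper":0.3,"travel":[0.1,0.1,14.8],"twist":0},{"gripper":0.3,"travel":[0.1,0.1,14.8],"twist":0},{"gripper":0.3,"travel":[0.1,0.1,14.8],"twist":0},{"gripper":0.3,"travel":[0.1,0.1,14.8],"twist":0},{"gripper":0.3,"travel":[0.1,0.1,14.8],"twist":0},{"gripper":0.3,"travel":[0.1,0.1,14.8],"twist":0}]' 40; python3 plan.py .667 .0025 .06 75.5
```

```text
t: 21.35
tcp_pos: [0.4127, -0.1622, 0.0059]
tool_rot: [0.002, 0.106, 0.994, -0.001]
force: [-0.4, 0.2, 5.5]
width: 0.0491
t 21.35 tcp [ 0.4127 -0.1622  0.0059] yaw 77.9 w 0.0491 F [-0.4  0.2  5.5] -> travel [-21.42  21.44  -5.34] twist 0.041 rows>= 7
```

```bash
python3 - <<'E'
from h import *
n=lambda p:((p[0]+.5)/1.5625-.5,(p[1]+.5)/1.5625-.5)
a,b,d=[atz(ld('w4'),n(p),.01)[:2] for p in((665,17),(620,155),(782,188))]
e,f=[atz(ld('w2'),n(p),.01)[:2] for p in((627,406),(767,432))]
print(a,b,d,e,f); print("centres",(a+d)/2,(e+d)/2,(f+b)/2)
c=ld('w3');hsv=cv2.cvtColor(c["image"],cv2.COLOR_BGR2HSV)
m=((hsv[...,2]>180)&(hsv[...,1]<30)).astype(np.uint8);m=cv2.morphologyEx(m,cv2.MORPH_CLOSE,np.ones((9,9),np.uint8))
for q in cv2.findContours(m,0,2)[0]:
    r=cv2.boundingRect(q)
    if cv2.contourArea(q)>5000 and r[0]>300:
        print(r); w=np.array([atz(c,p,.01)[:2] for p in cv2.boxPoints(cv2.minAreaRect(q))]); print(w.round(4).tolist(),w.mean(0))
E
```

```text
[0.62183115 0.05438902] [ 0.60129868 -0.0266329 ] [ 0.71242705 -0.05383118] [0.61946631 0.05881452] [0.73250507 0.02905958]
centres [6.67129097e-01 2.78922330e-04] [0.66594668 0.00249167] [0.66690188 0.00121334]
(389, 151, 123, 88)
[[0.6018, -0.0268], [0.6111, 0.059], [0.7346, 0.0278], [0.7348, -0.0624]] [ 6.70581085e-01 -6.09579294e-04]
```

```bash
python3 -m pendant '[{"gripper":0.3,"travel":[0,0,-1],"twist":0},{"gripper":0.3,"travel":[0,0,-3],"twist":0},{"gripper":0.3,"travel":[-1,1,-5],"twist":0},{"gripper":0.3,"travel":[-3,3,-6.5],"twist":0},{"gripper":0.3,"travel":[-5.5,5.5,-6.5],"twist":0},{"gripper":0.3,"travel":[-8,8,-6.5],"twist":0.03},{"gripper":0.3,"travel":[-10.5,10.5,-6.5],"twist":0.035},{"gripper":0.3,"travel":[-13,13,-6.5],"twist":0.035},{"gripper":0.3,"travel":[-15.5,15.5,-6.5],"twist":0.035},{"gripper":0.3,"travel":[-18,18,-6.5],"twist":0.035},{"gripper":0.3,"travel":[-20,20,-6.5],"twist":0.035},{"gripper":0.3,"travel":[-21.2,21.2,-6.5],"twist":0.035},{"gripper":0.3,"travel":[-21.4,21.3,-6.5],"twist":0.035},{"gripper":0.3,"travel":[-21.4,21.3,-6.5],"twist":0.035},{"gripper":0.3,"travel":[-21.4,21.3,-6.5],"twist":0.035}]'; python3 - <<'E'
from h import *
c=snap("so2")
i=c["image"].copy()
for x in range(0,512,50): cv2.putText(i,str(x),(x-8,9),0,.3,(0,0,255),1)
for y in range(50,384,50): cv2.putText(i,str(y),(0,y+4),0,.3,(0,0,255),1)
cv2.imwrite("pics/so2v.png",cv2.resize(i,(800,600),interpolation=cv2.INTER_CUBIC))
plan(.667,.001,.013,75.9)
E
```

```text
t: 22.85
tcp_pos: [0.6658, 0.0006, 0.0717]
tool_rot: [0.002, 0.123, 0.992, -0.001]
force: [0.5, -0.2, -1.6]
width: 0.0499
t 22.9 tcp [6.658e-01 5.000e-04 7.180e-02] yaw 75.8 w 0.0494 F [ 0.5  0.8 -1.3] -> travel [-0.08  0.08  5.88] twist -0.002 rows>= 2
```

View pics/so2v.png

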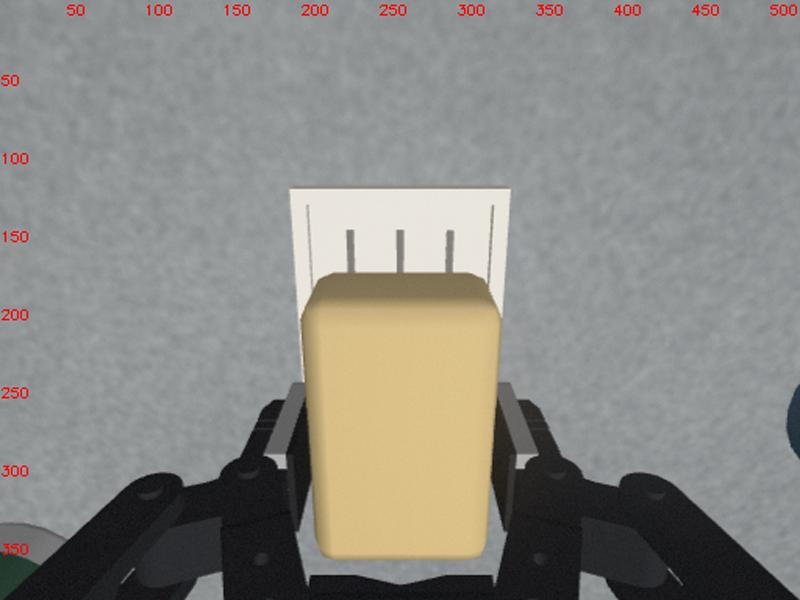

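```bash
python3 - <<'E'
from h import *
c=ld("so2");n=lambda p:((p[0]+.5)/1.5625-.5,(p[1]+.5)/1.5625-.5)
a,b=[atz(c,n(p),.01)[:2] for p in((290,188),(511,188))];print(a,b,(a+b)/2+.057*np.array([.970,-.2436]))
q=[atz(c,n(p),z)[:2].round(4) for p,z in(((404,558),.0718-.0059+.031),((404,274),.0718-.0059+.002))];print(q,(q[0]+q[1])/2)
E
```

```text
[ 0.60150178 -0.02620504] [0.6219297  0.05508538] [6.67005738e-01 5.54968365e-04]
[array([ 0.7003, -0.0066]), array([0.6277, 0.0116])] [0.664  0.0025]
```

```bash
python3 -m pendant '[{"gripper":0.3,"travel":[-0.2,0,1.5],"twist":0},{"gripper":0.3,"travel":[-0.2,0,3],"twist":0},{"gripper":0.3,"travel":[-0.2,0,4.3],"twist":0},{"gripper":0.3,"travel":[-0.2,0,5.2],"twist":0},{"gripper":0.3,"travel":[-0.2,0,5.6],"twist":0},{"gripper":0.3,"travel":[-0.2,0,5.85],"twist":0},{"gripper":0.3,"travel":[-0.2,0,5.95],"twist":0},{"gripper":0.3,"travel":[-0.2,0,5.95],"twist":0},{"gripper":0.3,"travel":[-0.2,0,5.95],"twist":0}]'
```

```text
t: 23.8
tcp_pos: [0.6684, -0.0002, 0.0129]
tool_rot: [0.003, 0.124, 0.992, -0.001]
force: [0.9, -0.0, -2.0]
width: 0.0492
```

```bash
python3 -m pendant '[{"gripper":0.3,"travel":[0,0,0.08],"twist":0},{"gripper":0.3,"travel":[0,0,0.15],"twist":0},{"gripper":0.3,"travel":[0,0,0.15],"twist":0},{"gripper":0.3,"travel":[0,0,0.15],"twist":0}]'|egrep 'pos|force'; python3 -m pendant '[{"gripper":0.7,"travel":[0,0,0],"twist":0},{"gripper":0.8,"travel":[0,0,0],"twist":0},{"gripper":1,"travel":[0,0,0],"twist":0},{"gripper":1,"travel":[0,0,0],"twist":0},{"gripper":1,"travel":[0,0,0],"twist":0},{"gripper":1,"travel":[0,0,-2],"twist":0},{"gripper":1,"travel":[0,0,-5],"twist":0},{"gripper":1,"travel":[0,0,-9],"twist":0},{"gripper":1,"travel":[0,0,-14],"twist":0},{"gripper":1,"travel":[0,0,-19],"twist":0},{"gripper":1,"travel":[0,0,-22],"twist":0},{"gripper":1,"travel":[0,0,-22],"twist":0}]'; python3 - <<'E'
from h import *
c=snap("so3");hsv=cv2.cvtColor(c["image"],cv2.COLOR_BGR2HSV)
m=((hsv[...,0]>12)&(hsv[...,0]<30)&(hsv[...,1]>60)&(hsv[...,2]>200)).astype(np.uint8)
for q in cv2.findContours(m,0,2)[0]:
    if cv2.contourArea(q)>600:
        b=cv2.boxPoints(cv2.minAreaRect(q)); w=np.array([atz(c,p,.036)[:2] for p in b]); print(cv2.boundingRect(q),w.round(4).tolist(),w.mean(0).round(4))
plan(.418,.16,.231,-2.8)
E
```

```text
tcp_pos: [0.6684, -0.0001, 0.0114]
force: [-0.3, -0.7, -1.6]
t: 25.4
tcp_pos: [0.6695, 0.0, 0.2377]
tool_rot: [0.007, 0.123, 0.992, -0.001]
force: [0.3, 0.2, -0.8]
width: 0.085
(236, 114, 45, 72) [[0.6257, -0.0095], [0.6363, 0.0328], [0.7092, 0.0163], [0.6977, -0.0292]] [0.6672 0.0026]
t 25.45 tcp [6.686e-01 2.000e-04 2.344e-01] yaw 75.8 w 0.0855 F [ 0.5  0.1 -0.9] -> travel [28.22  9.35  0.04] twist 1.372 rows>= 10
```

```bash
python3 - <<'E'
from h import *
n=lambda p:((p[0]+.5)/1.5625-.5,(p[1]+.5)/1.5625-.5)
c=ld("w2");print("yellow",atz(c,n((155,276)),.078)[:2],"red",atz(c,n((262,511)),.078)[:2],"jar",atz(c,n((350,333)),.078)[:2])
plan(.418,.12,.231,14.1)
E
```

```text
yellow [0.30758674 0.20303011] red [0.34611636 0.03230172] jar [0.41767129 0.16101953]
t 25.45 tcp [6.686e-01 2.000e-04 2.344e-01] yaw 75.8 w 0.0855 F [ 0.5  0.1 -0.9] -> travel [27.24  5.48  0.06] twist 1.077 rows>= 8
```

```bash
python3 -m pendant '[{"gripper":1,"travel":[3.5,0.7,0],"twist":0.14},{"gripper":1,"travel":[7,1.4,0],"twist":0.28},{"gripper":1,"travel":[10.5,2.1,0],"twist":0.42},{"gripper":1,"travel":[14,2.8,0],"twist":0.56},{"gripper":1,"travel":[17.5,3.5,0],"twist":0.7},{"gripper":1,"travel":[21,4.2,0],"twist":0.84},{"gripper":1,"travel":[24.5,4.9,0],"twist":0.98},{"gripper":1,"travel":[27.2,5.5,0],"twist":1.077},{"gripper":1,"travel":[27.2,5.5,0],"twist":1.077},{"gripper":1,"travel":[27.2,5.5,0],"twist":1.077},{"gripper":1,"travel":[27.2,5.5,0],"twist":1.077}]'|sed -n 2p; python3 -c "
from h import *
snap('j1')
plan(.418,.21,.231,14.1)"; python3 -m pendant '[{"gripper":1,"travel":[4,0.9,0],"twist":0},{"gripper":1,"travel":[8.5,2,0],"twist":0},{"gripper":1,"travel":[8.5,2,0],"twist":0},{"gripper":1,"travel":[8.5,2,0],"twist":0}]'|sed -n 2p; python3 - <<'E'
from h import *
snap('j2'); C=[]
for k in("j1","j2"):
    c=ld(k);hsv=cv2.cvtColor(c["image"],cv2.COLOR_BGR2HSV)
    m=((hsv[...,0]>5)&(hsv[...,0]<22)&(hsv[...,1]>70)&(hsv[...,2]>90)).astype(np.uint8)
    m=cv2.morphologyEx(m,cv2.MORPH_CLOSE,np.ones((5,5),np.uint8))
    for q in cv2.findContours(m,0,2)[0]:
        if cv2.contourArea(q)>900: e=cv2.fitEllipse(q);print(k,cv2.boundingRect(q),np.round(e[0],1),np.round(e[1],1),atz(c,e[0],.078).round(4))
E
```

```text
tcp_pos: [0.4187, 0.1198, 0.2307]
t 26.6 tcp [0.4188 0.1198 0.2308] yaw 14.1 w 0.0854 F [-0.5 -0.2 -0.6] -> travel [ 8.77  2.13 -0.05] twist 0.0 rows>= 2
tcp_pos: [0.4176, 0.2075, 0.2298]
j1 (397, 262, 71, 63) [434.9 295. ] [38.2 84.4] [0.6336 0.0336 0.078 ]
j1 (234, 96, 58, 60) [262.6 125.7] [56.5 58.6] [0.4164 0.1591 0.078 ]
j1 (386, 0, 118, 104) [445.9  26.5] [102.6 262.5] [0.537  0.2698 0.078 ]
j2 (215, 187, 53, 55) [241.1 214.2] [52.2 53.6] [0.4163 0.1617 0.078 ]
j2 (359, 12, 130, 174) [423.9  69.8] [105.8 312.1] [0.5311 0.3233 0.078 ]
```

```bash
python3 plan.py .4165 .160 .045 14.1
```

```text
t 27.05 tcp [0.4177 0.2068 0.23  ] yaw 14.2 w 0.0854 F [ 0.4 -0.7  0.1] -> travel [-4.4  -1.38 18.52] twist 0.001 rows>= 4
```

```bash
python3 -m pendant '[{"gripper":1,"travel":[-3,-0.9,1],"twist":0},{"gripper":1,"travel":[-4.4,-1.35,4],"twist":0},{"gripper":1,"travel":[-4.4,-1.35,6],"twist":0},{"gripper":1,"travel":[-4.4,-1.35,10],"twist":0},{"gripper":1,"travel":[-4.4,-1.35,14],"twist":0},{"gripper":1,"travel":[-4.4,-1.35,17],"twist":0},{"gripper":1,"travel":[-4.4,-1.35,18.2],"twist":0},{"gripper":1,"travel":[-4.4,-1.35,18.5],"twist":0},{"gripper":1,"travel":[-4.4,-1.35,18.5],"twist":0},{"gripper":0.3,"travel":[-4.4,-1.35,18.5],"twist":0},{"gripper":0.3,"travel":[-4.4,-1.35,18.5],"twist":0},{"gripper":0.3,"travel":[-4.4,-1.35,18.5],"twist":0},{"gripper":0.3,"travel":[-4.4,-1.35,18.5],"twist":0},{"gripper":0.3,"travel":[-4.4,-1.35,18.5],"twist":0},{"gripper":0.3,"travel":[-4.4,-1.35,18.5],"twist":0},{"gripper":0.3,"travel":[-4.4,-1.35,18.5],"twist":0}]' 40; python3 plan.py .5712 .2585 .15 14.1
```

```text
t: 28.65
tcp_pos: [0.4176, 0.1601, 0.0467]
tool_rot: [0.005, 0.614, 0.789, 0.001]
force: [-2.1, -0.5, 7.3]
width: 0.0507
t 28.65 tcp [0.4176 0.1601 0.0467] yaw 14.2 w 0.0507 F [-2.1 -0.5  7.3] -> travel [  5.71  17.38 -10.23] twist 0.001 rows>= 5
```

```bash
python3 -m pendant '[{"gripper":0.3,"travel":[0,0,-1],"twist":0},{"gripper":0.3,"travel":[0,0,-3],"twist":0},{"gripper":0.3,"travel":[0.3,1,-5],"twist":0},{"gripper":0.3,"travel":[1,3,-6.5],"twist":0},{"gripper":0.3,"travel":[1.8,5.5,-6.5],"twist":0},{"gripper":0.3,"travel":[2.6,8,-6.5],"twist":0},{"gripper":0.3,"travel":[3.5,10.5,-6.5],"twist":0},{"gripper":0.3,"travel":[4.3,13,-6.5],"twist":0},{"gripper":0.3,"travel":[5,15.2,-6.5],"twist":0},{"gripper":0.3,"travel":[5.5,16.8,-6.5],"twist":0},{"gripper":0.3,"travel":[5.7,17.4,-6.5],"twist":0},{"gripper":0.3,"travel":[5.7,17.4,-6.5],"twist":0},{"gripper":0.3,"travel":[5.7,17.4,-6.5],"twist":0}]'; python3 - <<'E'
from h import *
c=snap("j3")
i=c["image"].copy()
for x in range(0,512,50): cv2.putText(i,str(x),(x-8,9),0,.3,(0,0,255),1)
for y in range(50,384,50): cv2.putText(i,str(y),(0,y+4),0,.3,(0,0,255),1)
cv2.imwrite("pics/j3v.png",cv2.resize(i,(800,600),interpolation=cv2.INTER_CUBIC))
plan(.5712,.2585,.0527,14.1)
E
```

```text
t: 29.95
tcp_pos: [0.5712, 0.2581, 0.1129]
tool_rot: [0.005, 0.614, 0.789, 0.001]
force: [0.3, -0.3, -2.1]
width: 0.0502
t 30.0 tcp [0.5711 0.258  0.1129] yaw 14.2 w 0.0503 F [-0.2  0.6 -2. ] -> travel [ 0.09 -0.03  6.02] twist 0.001 rows>= 2
```

View pics/j3v.png

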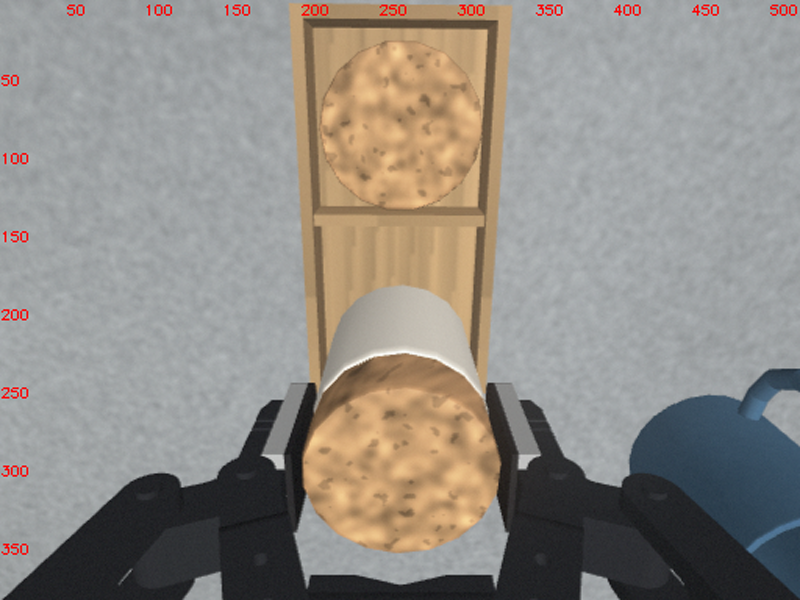

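```bash
python3 - <<'E'
from h import *
c=ld("j3");n=lambda p:((p[0]+.5)/1.5625-.5,(p[1]+.5)/1.5625-.5)
f=atz(c,n((401,125)),.083)[:2];print(f,f-.08*np.array([-.2436,.9699]));print(atz(c,n((401,470)),.1129-.0467+.078)[:2])
E
python3 -m pendant '[{"gripper":0.3,"travel":[0.06,0,1.5],"twist":0},{"gripper":0.3,"travel":[0.06,0,3],"twist":0},{"gripper":0.3,"travel":[0.06,0,4.5],"twist":0},{"gripper":0.3,"travel":[0.06,0,5.4],"twist":0},{"gripper":0.3,"travel":[0.06,0,5.8],"twist":0},{"gripper":0.3,"travel":[0.06,0,6],"twist":0},{"gripper":0.3,"travel":[0.06,0,6],"twist":0},{"gripper":0.3,"travel":[0.06,0,6],"twist":0}]'
```

```text
[0.55252446 0.33598228] [0.57201246 0.25839028]
[0.57178931 0.2582183 ]
t: 30.8
tcp_pos: [0.572, 0.2584, 0.0536]
tool_rot: [0.005, 0.614, 0.789, 0.001]
force: [0.3, -0.6, -2.1]
width: 0.0497
```

Perfect agreement. The rest height should be TCP ≈ .0517, so I'll lower 1.9 mm and release.

```bash
python3 -m pendant '[{"gripper":0.3,"travel":[0,0,0.08],"twist":0},{"gripper":0.3,"travel":[0,0,0.15],"twist":0},{"gripper":0.3,"travel":[0,0,0.19],"twist":0},{"gripper":0.3,"travel":[0,0,0.19],"twist":0},{"gripper":0.7,"travel":[0,0,0.19],"twist":0},{"gripper":0.8,"travel":[0,0,0.19],"twist":0},{"gripper":1,"travel":[0,0,0.19],"twist":0},{"gripper":1,"travel":[0,0,0.19],"twist":0},{"gripper":1,"travel":[0,0,0.19],"twist":0},{"gripper":1,"travel":[0,0,0.19],"twist":0},{"gripper":1,"travel":[0,0,-2],"twist":0},{"gripper":1,"travel":[0,0,-5],"twist":0},{"gripper":1,"travel":[0,0,-9],"twist":0},{"gripper":1,"travel":[0,0,-14],"twist":0},{"gripper":1,"travel":[0,0,-17],"twist":0},{"gripper":1,"travel":[0,0,-17],"twist":0},{"gripper":1,"travel":[0,0,-17],"twist":0}]'; python3 -c "
from h import *
c=snap('j4')
m=cv2.cvtColor(c['image'],cv2.COLOR_BGR2HSV)
plan(.356,.29,.225,-2.8)"
```

```text
t: 32.5
tcp_pos: [0.5707, 0.2592, 0.2241]
tool_rot: [0.006, 0.614, 0.789, 0.002]
force: [-0.3, -0.3, 0.4]
width: 0.0852
t 32.55 tcp [0.57   0.2591 0.2227] yaw 14.2 w 0.0857 F [-0.   0.4 -0.8] -> travel [  8.24 -19.99  -0.45] twist 0.296 rows>= 5
```

```bash
python3 -m pendant '[{"gripper":1,"travel":[1.7,-4,0],"twist":0.07},{"gripper":1,"travel":[3.3,-8,0],"twist":0.14},{"gripper":1,"travel":[5,-12,0],"twist":0.21},{"gripper":1,"travel":[6.6,-16,0],"twist":0.28},{"gripper":1,"travel":[8.2,-20,-0.4],"twist":0.296},{"gripper":1,"travel":[8.2,-20,-0.4],"twist":0.296},{"gripper":1,"travel":[8.2,-20,-0.4],"twist":0.296},{"gripper":1,"travel":[8.2,-20,-0.4],"twist":0.296}]'|sed -n 2p; python3 - <<'E'
from h import *
snap("l1")
for k,z in(("l1",.11),("j4",.083)):
    c=ld(k);hsv=cv2.cvtColor(c["image"],cv2.COLOR_BGR2HSV)
    m=((hsv[...,2]>215)&(hsv[...,1]<30)) if k=="l1" else ((hsv[...,0]>5)&(hsv[...,0]<22)&(hsv[...,1]>70)&(hsv[...,2]>90))
    for q in cv2.findContours(m.astype(np.uint8),0,2)[0]:
        if cv2.contourArea(q)>300:
            e=cv2.fitEllipse(q);print(k,cv2.boundingRect(q),np.round(e[0],1),np.round(e[1],1),atz(c,e[0],z).round(4))
plan(.356,.31,.077,-2.8)
E
```

```text
tcp_pos: [0.3563, 0.2893, 0.2235]
l1 (235, 142, 35, 34) [251.9 158.1] [33.  33.7] [0.3556 0.3097 0.11  ]
j4 (244, 330, 69, 44) [277.5 363.2] [51.8 67.6] [0.6478 0.0571 0.083 ]
j4 (209, 27, 93, 176) [254.7  90.2] [ 97.1 239.5] [0.5547 0.326  0.083 ]
t 33.4 tcp [0.3565 0.2893 0.2236] yaw -2.8 w 0.0849 F [-0.   0.8  0.1] -> travel [ 2.13 -0.28 14.65] twist -0.0 rows>= 3
```

```bash
python3 -m pendant '[{"gripper":1,"travel":[2.1,-0.3,2],"twist":0},{"gripper":1,"travel":[2.1,-0.3,5],"twist":0},{"gripper":1,"travel":[2.1,-0.3,9],"twist":0},{"gripper":1,"travel":[2.1,-0.3,12.5],"twist":0},{"gripper":1,"travel":[2.1,-0.3,14],"twist":0},{"gripper":1,"travel":[2.1,-0.3,14.6],"twist":0},{"gripper":1,"travel":[2.1,-0.3,14.6],"twist":0},{"gripper":1,"travel":[2.1,-0.3,14.6],"twist":0},{"gripper":0,"travel":[2.1,-0.3,14.6],"twist":0},{"gripper":0,"travel":[2.1,-0.3,14.6],"twist":0},{"gripper":0,"travel":[2.1,-0.3,14.6],"twist":0},{"gripper":0,"travel":[2.1,-0.3,14.6],"twist":0},{"gripper":0,"travel":[2.1,-0.3,14.6],"twist":0},{"gripper":0,"travel":[2.1,-0.3,14.6],"twist":0},{"gripper":0,"travel":[2.1,-0.3,14.6],"twist":0},{"gripper":0,"travel":[2.1,-0.3,14.6],"twist":0},{"gripper":0,"travel":[2.1,-0.3,14.6],"twist":0}]' 40; python3 plan.py .45 -.1 .2 -2.8;  python3 plan.py .5712 -.206 .2 -2.8
```

```text
t: 35.1
tcp_pos: [0.3559, 0.3098, 0.0779]
tool_rot: [0.005, 0.724, 0.69, 0.001]
force: [-1.7, 0.1, 5.5]
width: 0.0269
t 35.1 tcp [0.3559 0.3098 0.0779] yaw -2.8 w 0.0269 F [-1.7  0.1  5.5] -> travel [-40.52  11.52 -11.94] twist -0.0 rows>= 9
t 35.1 tcp [0.3559 0.3098 0.0779] yaw -2.8 w 0.0269 F [-1.7  0.1  5.5] -> travel [-50.51  24.15 -11.79] twist -0.0 rows>= 12
```

```bash
python3 -m pendant '[{"gripper":0,"travel":[0,0,-1],"twist":0},{"gripper":0,"travel":[0,0,-3],"twist":0},{"gripper":0,"travel":[0,0,-6],"twist":0},{"gripper":0,"travel":[0,0,-9],"twist":0},{"gripper":0,"travel":[-1,0.5,-11.5],"twist":0},{"gripper":0,"travel":[-3,1.4,-12.2],"twist":0},{"gripper":0,"travel":[-6,2.9,-12.2],"twist":0},{"gripper":0,"travel":[-9,4.3,-12.2],"twist":0},{"gripper":0,"travel":[-12,5.7,-12.2],"twist":0},{"gripper":0,"travel":[-15,7.2,-12.2],"twist":0},{"gripper":0,"travel":[-18,8.6,-12.2],"twist":0},{"gripper":0,"travel":[-21,10,-12.2],"twist":0},{"gripper":0,"travel":[-24,11.5,-12.2],"twist":0},{"gripper":0,"travel":[-27,12.9,-12.2],"twist":0},{"gripper":0,"travel":[-30,14.3,-12.2],"twist":0},{"gripper":0,"travel":[-33,15.8,-12.2],"twist":0},{"gripper":0,"travel":[-35.5,17,-12.2],"twist":0},{"gripper":0,"travel":[-37,17.7,-12.2],"twist":0},{"gripper":0,"travel":[-37.5,18,-12.2],"twist":0},{"gripper":0,"travel":[-37.5,18,-12.2],"twist":0}]'|tail -2; python3 plan.py .5711 -.2065 .2 -2.8
```

```text
force: [-0.1, 0.4, -1.1]
width: 0.0269
t 37.1 tcp [ 0.5161 -0.0729  0.2029] yaw -2.8 w 0.0269 F [-0.1  0.4 -1.1] -> travel [-13.07   6.15   0.39] twist -0.001 rows>= 3
```

```bash
python3 -m pendant '[{"gripper":0,"travel":[-1.5,0.7,0],"twist":0},{"gripper":0,"travel":[-4,2,0],"twist":0},{"gripper":0,"travel":[-7,3.3,0],"twist":0},{"gripper":0,"travel":[-9.5,4.5,0],"twist":0},{"gripper":0,"travel":[-11.5,5.4,0],"twist":0},{"gripper":0,"travel":[-12.8,6.1,0],"twist":0},{"gripper":0,"travel":[-13.07,6.15,0],"twist":0},{"gripper":0,"travel":[-13.07,6.15,0],"twist":0},{"gripper":0,"travel":[-13.07,6.15,0],"twist":0}]'|tail -2; python3 - <<'E'
from h import *
c=snap("p5"); t=viewer.read_camera("top"); s=viewer.read_camera("scene")
pickle.dump((t,s),open("ts.pkl","wb"))
hsv=cv2.cvtColor(c["image"],cv2.COLOR_BGR2HSV)
m=((hsv[...,2]>215)&(hsv[...,1]<30))
for q in cv2.findContours(m.astype(np.uint8),0,2)[0]:
    if cv2.contourArea(q)>300:
        e=cv2.fitEllipse(q);print(cv2.boundingRect(q),np.round(e[0],1),np.round(e[1],1),atz(c,e[0],.235).round(4))
# caddy in wrist view: bright quad bounding corners at +y end
g=(hsv[...,2]>185)&(hsv[...,1]<25)
for r in range(0,384,30): 
    w=np.where(g[r,150:360])[0]; print(r,(w.min()+150,w.max()+150) if len(w) else None,end=" ")
plan(.5711,-.2065,.114,-2.8)
E
```

```text
force: [-0.8, 0.7, -1.1]
width: 0.0269
(223, 272, 68, 75) [255.9 307.6] [64.5 74.4] [ 0.5711 -0.209   0.235 ]
(203, 131, 104, 121) [252.9 171.3] [  88.9 1285.5] [ 0.5728 -0.153   0.235 ]
0 None 30 None 60 None 90 None 120 None 150 (np.int64(204), np.int64(305)) 180 (np.int64(205), np.int64(304)) 210 (np.int64(206), np.int64(302)) 240 (np.int64(208), np.int64(300)) 270 (np.int64(253), np.int64(277)) 300 (np.int64(223), np.int64(290)) 330 (np.int64(223), np.int64(284)) 360 (np.int64(215), np.int64(294)) t 38.15 tcp [ 0.571  -0.2057  0.2042] yaw -2.8 w 0.027 F [-0.7 -0.8 -1.8] -> travel [-0.04 -0.06  9.02] twist 0.0 rows>= 2
```

```bash
python3 - <<'E'
from h import *
c=ld("p5");a,b=[atz(c,p,.085)[:2] for p in((203,131),(306.5,131.5))];print(a,b,(a+b)/2-.04*np.array([.0488,.9988]))
E
```

```text
[ 0.53366812 -0.16334247] [ 0.61299805 -0.16761722] [ 0.57138109 -0.20543185]
```

```bash
python3 -m pendant '[{"gripper":0,"travel":[0,0,1],"twist":0},{"gripper":0,"travel":[0,0,3],"twist":0},{"gripper":0,"travel":[0,0,5],"twist":0},{"gripper":0,"travel":[0,0,6.7],"twist":0},{"gripper":0,"travel":[0,0,7.8],"twist":0},{"gripper":0,"travel":[0,0,8.5],"twist":0},{"gripper":0,"travel":[0,0,8.9],"twist":0},{"gripper":0,"travel":[0,0,9.05],"twist":0},{"gripper":0,"travel":[0,0,9.05],"twist":0},{"gripper":0,"travel":[0,0,9.05],"twist":0}]'
```

```text
t: 39.15
tcp_pos: [0.5721, -0.2063, 0.1144]
tool_rot: [0.005, 0.724, 0.69, 0.002]
force: [-0.8, -0.3, -1.1]
width: 0.0267
```

```bash
python3 -m pendant '[{"gripper":0,"travel":[0,0,0.1],"twist":0},{"gripper":0,"travel":[0,0,0.18],"twist":0},{"gripper":0,"travel":[0,0,0.23],"twist":0},{"gripper":0,"travel":[0,0,0.23],"twist":0},{"gripper":0.2,"travel":[0,0,0.23],"twist":0},{"gripper":0.5,"travel":[0,0,0.23],"twist":0},{"gripper":0.8,"travel":[0,0,0.23],"twist":0},{"gripper":1,"travel":[0,0,0.23],"twist":0},{"gripper":1,"travel":[0,0,0.23],"twist":0},{"gripper":1,"travel":[0,0,0.23],"twist":0},{"gripper":1,"travel":[0,0,0.23],"twist":0},{"gripper":1,"travel":[0,0,-2],"twist":0},{"gripper":1,"travel":[0,0,-5],"twist":0},{"gripper":1,"travel":[0,0,-9],"twist":0},{"gripper":1,"travel":[0,0,-13],"twist":0},{"gripper":1,"travel":[-2,-3,-14],"twist":0},{"gripper":1,"travel":[-2,-7,-14],"twist":0},{"gripper":1,"travel":[-2,-11,-14],"twist":0},{"gripper":1,"travel":[-2,-12,-14],"twist":0},{"gripper":1,"travel":[-2,-12,-14],"twist":0}]'; python3 - <<'E'
from h import *
t=viewer.read_camera("top")["image"]; s=viewer.read_camera("scene")["image"]
u=lambda i,w,h:cv2.resize(i,(w,h),interpolation=cv2.INTER_CUBIC)
top=t[110:230,90:420]; 
I=np.vstack([u(top,800,290),u(s[40:340,20:440],430,308)[:, :430].copy() if 0 else np.hstack([u(s[50:230,90:330],400,300),u(s[200:360,170:400],400,300)])])
cv2.imwrite("pics/fin.png",I)
E
```

```text
t: 41.15
tcp_pos: [0.4493, -0.2199, 0.254]
tool_rot: [0.005, 0.725, 0.689, 0.002]
force: [0.3, 0.3, -0.3]
width: 0.0852
```

View pics/fin.png

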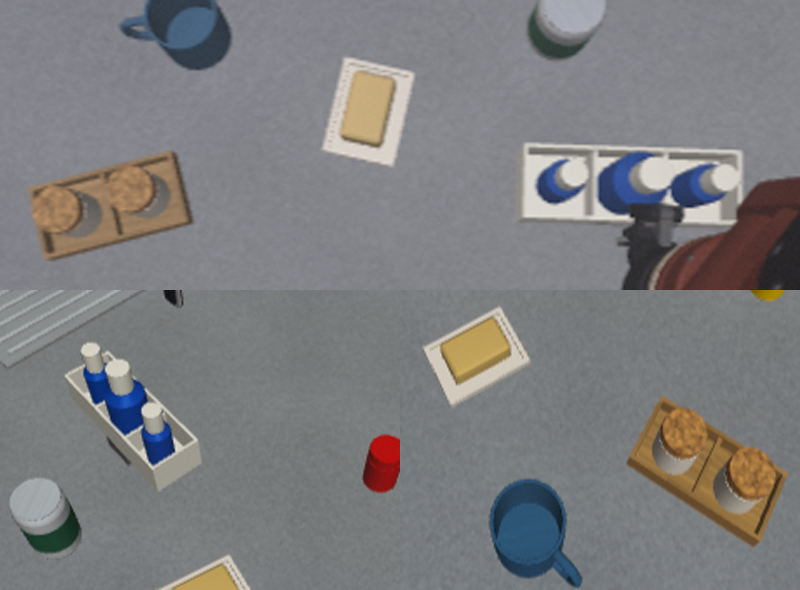

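The final picture shows three bottles upright, one per bay, with the caddy level. The soap lies lengthwise in the dish, the jar stands in the empty tray bay, and the mug and tin are where they were. The gripper is clear, so I'm handing in.

```bash
python3 -c "
from station import arm
print(arm.finish_job())"
```

```text
the job is handed in; nothing more can be done
None
```

The job is done and handed in at about 41 s of the 128 s. The big bottle went into the caddy's middle bay and was released first. After that I placed a small bottle, the soap, the jar and the other small bottle.

- **Bottles and caddy:** After the big bottle and the first small bottle were released, wrist views put the big bottle within about 1 mm of its bay centre and the caddy where it started. The second small bottle was only checked in the last overview, which shows all three upright, one per bay, with the caddy level.
- **Soap:** After release it measured about 2 mm from the dish centre, lying lengthwise.
- **Jar:** Before lowering, it agreed with the bay centre to within 1 mm. I have no measurement after release; the last overview shows it upright in the empty bay.
- **Bystanders:** The mug and tin look unmoved in that overview; I did not measure them.
- **Disagreements:** The first estimates from the two fixed cameras differed by up to 8 mm, and one reading of the jar top came out 10 mm low. I used the closer wrist measurements instead, which mostly agreed to 1–3 mm. No grasp or placing failed. The hand-in gave no verdict.

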